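Tumble a batch of ferrite cores and drain them through the slide gate

TASK

Put all the grey ferrite rings from the plywood board into the hand tumbler through its open mouth, slide its cover fully shut, then turn the drum right over with the crank until it stands upside down and bring it back upright, to knock the loose burrs off the rings. Then pull the slide gate under the drum fully open so that all the rings drop into the catch tray below, and push the gate fully shut again, with the drum upright and its cover still shut. Leave the white roller, the black clip, the tape and the hex key where they lie.

Things in the scene. Friction and masses are not known exactly. Their poses are not given: they have to be found in the camera images.
- core_1_centre (a point): a bare grey ferrite ring, 36 mm across, 15 mm thick, lying flat, 50 g; the point is its centre, half-way up its thickness. The batch is 3 to 5 such rings; an absent one reads None from the start
- core_2_centre (a point): a bare grey ferrite ring, 36 mm across, 15 mm thick, lying flat, 50 g; the point is its centre, half-way up its thickness. The batch is 3 to 5 such rings; an absent one reads None from the start
- core_3_centre (a point): a bare grey ferrite ring, 36 mm across, 15 mm thick, lying flat, 50 g; the point is its centre, half-way up its thickness. The batch is 3 to 5 such rings; an absent one reads None from the start
- core_4_centre (a point): a bare grey ferrite ring, 36 mm across, 15 mm thick, lying flat, 50 g; the point is its centre, half-way up its thickness. The batch is 3 to 5 such rings; an absent one reads None from the start
- core_5_centre (a point): a bare grey ferrite ring, 36 mm across, 15 mm thick, lying flat, 50 g; the point is its centre, half-way up its thickness. The batch is 3 to 5 such rings; an absent one reads None from the start
- mouth (a point): centre of the drum's open top, level with the top of its guides, 222 mm above the bench when the drum is upright (the point turns with the drum). Axes: x along the slides, away from their handles; y along the crank shaft, away from the crank; z out of the mouth. The opening is 56 mm along x and 84 mm along y; the drum inside is 100 mm deep, its belly 72 x 100 mm. With the cover drawn open, it leaves the mouth free from x = -25 mm on
- drum_centre (a point): centre of the drum, on the crank shaft's axis, 160 mm above the bench; turns with the drum. Axes as for the mouth (z up when upright). Wall 3 mm; outside the drum is 78 x 106 x 118 mm (x, y, z), and the slide guides at its top and bottom edges reach 52 mm towards -x. The crank arm lies 101 mm towards -y, the pedestal with the bearing (reaching 193 mm above the bench) between 60 and 95 mm towards -y; the +y side is free
- drum (a joint): turn of the drum about its shaft, rad: 0 = upright, 3.14 = upside down, stops at both ends; stays where it is left (friction 0.28 N m, that is 4 to 5 N at the crank handle). A growing value swings the -x side of the machine (gate handle, crank handle) up and over the top to the +x side
- crank_handle (a point): middle of the crank handle, a black grip 23 mm thick and 56 mm long lying along the shaft direction (y), which revolves freely on its pin, so it can be held firmly while the fingers keep pointing down. It sits at x = -46, y = -136, z = -46 mm from the drum centre when upright, circles the shaft at radius 65 mm, over the top, and ends at x = +46, z = +46 mm (in the upright drum's directions) when the drum is upside down. Its own angle is free and means nothing
- cover (a joint): travel of the flat steel cover along the top of the drum, m: 0 = shut, 0.060 = fully open (drawn towards -x, the robot's side). Friction 2.5 N, stays where it is left
- cover_knob (a point): centre of the black round knob on the cover, 24 mm across and 29 mm high (this point is 15 mm above its foot, 70 mm above the drum centre); moves with the cover; the cover shuts towards +x of the drum
- gate (a joint): travel of the flat steel slide gate along the underside of the drum, m: 0 = shut, 0.060 = fully open (pulled towards -x, the robot's side). Friction 2.5 N, stays where it is left
- gate_post (a point): middle of the upper part of the gate's handle, an upright black post 16 mm thick and 60 mm high, standing on the gate's front end 68 mm towards -x of the drum centre when shut; this point is 18 mm below its top and, upright, 152 mm above the bench; moves with the gate
- tray_floor (a point): the point of the catch tray's inner floor straight below the drum centre, 11 mm above the bench; the tray is fixed to the machine and reaches from here -66 to +50 mm in x and -57 to +62 mm in y, walls 31 mm high inside. Axes: those of the upright drum; their yaw tells how the machine stands
- board: plywood board 150 x 270 x 12 mm lying on the bench, on which the rings lie; origin at the centre of its underside, x along its 150 mm. Behind board and tumbler stands the tall coil winder, in world terms: its upright (y -0.19 to -0.16, from 160 mm above the bench up) from x = 0.53 m on, its base and head from 0.58 m, its screen (y 0.08 to 0.42, from 190 mm up) from 0.65 m; carry the rings round in front of it
- spare_roller: white nylon guide roller lying on the board, 39 mm across, 21 mm high: not part of the batch, leave it; origin at its underside's centre
- spring_clip: small black clip on the bench between board and tumbler, 26 x 22 x 12 mm: leave it; origin at its underside's centre
- masking_tape: roll of masking tape lying flat, 65 mm across, 18 mm high: leave it
- hex_key: black hex key, 82 mm long: leave it

How it is judged:
By the outcome, as a careful person would: the job done as asked, in the order asked, and still so for the second after the job is handed in, with the robot touching nothing.
Of core_1, core_2, core_3, core_4, core_5 only 3 to 5 are there at a start; the rules pass over those that are not, and their reading is None.
At some moment in a run one of core_1, core_2, core_3, core_4, core_5 may be knocked a few centimetres aside while the robot is not near it.
Once in a run the grip may slacken for a moment while it holds something.
It also fails if it takes over 210 s, if anything falls off the work surface, if the arm or the gripper's body presses on something with over 40 N, if the wrist force passes 120 N, or if a joint passes its speed limit or range.

ROBOT

A 7-joint arm with a two-finger parallel gripper is mounted at the origin on a cart in front of the work surface, level with it; the furniture and walls round the work are solid. World frame = base frame: x ahead of the robot, y to its left, z up, the work surface at z = 0. Lengths are in m, angles in rad, forces in N, time in s.
With the tool pointing down it reaches from about 0.4 to 0.875 m from the base axis. Payload 19.3 kg.
Tool frame: the origin (TCP) lies midway between the tips of the shut fingers; the grasp point (between the pads) lies 19 mm behind it (bot.pinch_z is the distance from the TCP to the grasp point, in m); z points along the fingers, y is the line along which they close (so a half turn about z gives the same grasp; the last joint's range is limited). The gripper opens to 85 mm and grips with 20 to 120 N. Pads are 22 mm wide; open, the fingers measure 114 mm over their backs; the gripper's body (76 mm by 85 mm) begins 54 mm behind the grasp point. The pads swing forward as they close: fully open they stand 13 mm farther back than shut.
Start: joints at [1.156, 0.521, -0.036, 1.599, 0.021, 1.021, -0.113], TCP at [0.211, -0.588, 0.203] pointing down, gripper open.
Joint ranges: [-2.91, 2.91], [-0.3, 2.13], [-1.5, 1.42], [0.17, 2.43], [-1.26, 4.41], [0.16, 1.93], [-2.52, 2.52]. Speed limits (rad/s): [1.89, 1.89, 2.39, 2.39, 3.01, 3.01, 3.01].

INTERFACE

Orientations are given as [roll, pitch, yaw] about the fixed x, y, z axes, in that order (R = Rz(yaw) Ry(pitch) Rx(roll)).
In Python, from workcell import observe, viewer, bot gives the robot as it stands. The module is installed in compiled form; this text tells all that it offers.
- The arm moves only by the tool play_rows, never from a script. Its argument "motion" is a list of rows, each a list of 7 numbers: the shift along the tool's x, y, z in cm, then the turn, a rotation vector about the tool's x, y, z in rad, then the opening, from -1 (shut) to 1 (fully open), so that 0 is half open. A call has exactly 5 rows; each row is the pose to reach, as a shift and turn from the pose commanded when the call began, along the tool's axes at that moment; what a row does not reach only later rows make up. A row lasts 1/10 s, in which the tool goes at most 50 mm and 8.59 degrees, less where a joint would pass 70% of its speed; a pose out of reach is approached as far as the arm can. A call with a gripper value outside its range is refused whole. The fingers move at their own pace and stop on an object; "squeeze" is the grip in N (left out, the last holds). Time passes only in rows, so rows that repeat a pose let the fingers close, or fill a call up. It gives the time, the measured TCP pose, the force, the opening and the grip force at its end, in the units of the state.
- observe(): the state, without advancing time (a new reading comes with each control period).
- viewer.grab_frame(name): name is "side" or "top"; returns (picture, depth): 400x640x3 uint8, red, green, blue; 400x640 float32, m along the optical axis (not along the pixel's ray), 0 where there is no reading.
- viewer.camera_info(name): a dict with "fx", "fy", "cx", "cy" (pixels), "R" (3x3) and "t" (3): a world point X has camera coordinates R X + t. Camera axes: x right, y down, z forward; pixel columns grow to the right and rows downward; lengths in m; the calibration is good to about 2 mm. A picture is of the moment at which its call begins. camera_info takes no time and is no camera call.
- bot.job_done(): hands the job in; it is judged then, once.
The state is a dict: "clock": time; "qpos": joint angles; "qd": joint speeds; "joint_efforts": joint torques, N m; "position": TCP position; "tool_rot": TCP orientation; "force": force on the tool from outside, world axes, zero at the start; "moment": the same for the moment, N m; "grip_width": finger opening in m; "finger_force": force on a finger pad.
Only numpy, scipy, OpenCV 4.12 (cv2) and the standard library are available. Lean on these libraries where they do the work, as an engineer would, in place of code of your own. Each camera call takes 0.05 s, during which the arm holds its last target. There are 200 camera calls.

## Working session

There is one attempt and no reset: what is moved stays moved. The work goes in short steps, Python scripts to look and compute and a tool call to move; the robot and the scene stay as the last step left them, time stands still between calls to the robot, and variables do not carry over. Pictures are saved under pics/ and viewed, at most 14 in all, crops included, and the job is handed in when it is done.

Besides the shell and the picture viewer there is one more tool, called after ">>>" by a JSON object that holds its "method" and its "body", one argument or row to a line. play_rows: Moves the arm, as the interface text tells. Its arguments: {"type":"object","properties":{"motion":{"type":"array"},"squeeze":{"type":"number"}},"required":["motion"]}

```bash
mkdir -p pics; cat > h.py <<'E'
import numpy as np, cv2
from workcell import observe, viewer, bot
def grab(cam,name=None):
    p,d=viewer.grab_frame(cam)
    if name: cv2.imwrite(f'pics/{name}.png',p[:,:,::-1])
    np.savez(f'/tmp/{cam}.npz',p=p,d=d)
    return p,d
def P(cam,d,u,v):
    c=viewer.camera_info(cam); R=np.array(c['R']);t=np.array(c['t'])
    z=float(np.median(d[v-1:v+2,u-1:u+2]))
    return R.T@(np.array([(u-c['cx'])/c['fx']*z,(v-c['cy'])/c['fy']*z,z])-t)
def pix(cam,X):
    c=viewer.camera_info(cam); x=np.array(c['R'])@np.array(X)+np.array(c['t'])
    return c['fx']*x[0]/x[2]+c['cx'],c['fy']*x[1]/x[2]+c['cy']
E
python3 - <<'E'
from h import *
print(observe()); 
for c in('top','side'): grab(c,c+'1'); i=viewer.camera_info(c); print(c, -np.array(i['R']).T@np.array(i['t']), np.array(i['R'])[2], i['fx'])
print(bot.pinch_z)
E
```

```text
{'clock': 0.0, 'qpos': array([ 1.15578938,  0.52201485, -0.03633519,  1.60001439,  0.02118747,
        1.02111943, -0.1128041 ]), 'qd': array([-0.00099255, -0.00109164,  0.00051937, -0.0010494 , -0.00078355,
        0.00076447, -0.00050161]), 'joint_efforts': array([-9.26288594e-04, -9.27100253e+01,  1.97989918e+00, -3.69930553e+01,
        1.80180359e-02,  8.09068879e-03,  2.22824161e-05]), 'position': array([ 0.21109882, -0.58786175,  0.20202286]), 'tool_rot': array([-3.14042327e+00,  7.04209971e-05,  3.44793235e-01]), 'force': array([-0.40321685, -0.01190983,  0.33174796]), 'moment': array([ 0.00209176, -0.01164771,  0.019459  ]), 'finger_force': 0.0, 'grip_width': 0.08568218510270861}
top [0.1294066  0.09558103 1.30191182] [ 0.28921183 -0.14162436 -0.94673072] 415.971458628208
side [0.13863584 0.80195131 0.76138046] [ 0.28806176 -0.7839766  -0.5499101 ] 473.7447134124547
0.0187
```

View pics/top1.png

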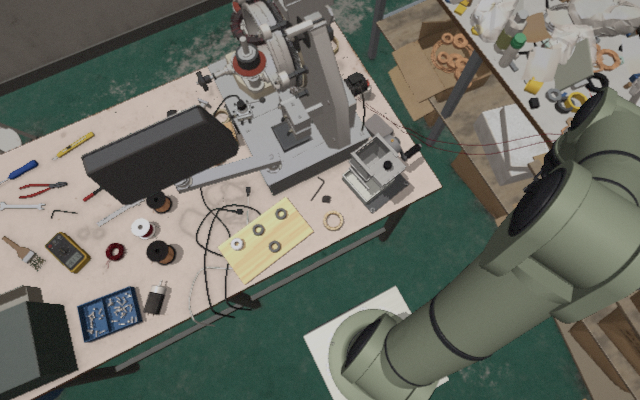

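View pics/side1.png

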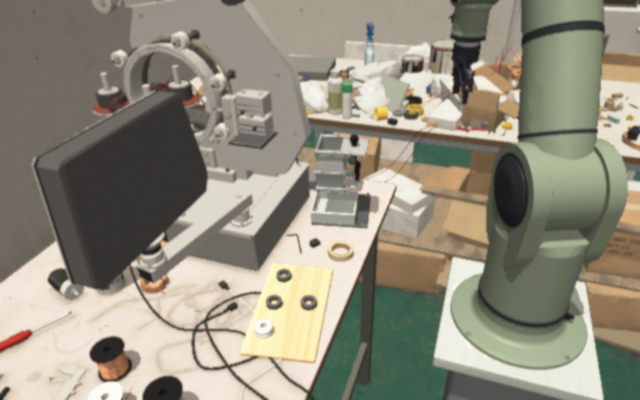

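Top view: three grey rings at about (281,214), (259,230) and (275,247), the white roller at (237,244), and the tumbler at about (375,170). The side view agrees. Next I'll enlarge both areas.

```bash
python3 - <<'E'
from h import *
z=np.load('/tmp/top.npz');p=z['p'];d=z['d']
a=cv2.resize(p[125:215,335:435],(800,720)[0:2] and (600,540),interpolation=3)
b=cv2.resize(p[195:285,215:345],(800,554),interpolation=3)
s=np.load('/tmp/side.npz')['p'][120:240,290:410]
cv2.imwrite('pics/c1.png',np.hstack([cv2.resize(p[125:215,335:425],(400,400),interpolation=3),cv2.resize(s,(400,400),interpolation=3)])[:,:,::-1])
# rings: grey pixels above board
from itertools import product
for n,(u,v) in dict(r1=(281,214),r2=(259,230),r3=(275,247),roll=(237,244),board=(262,250)).items():
    print(n,P('top',d,u,v).round(4))
hsv=cv2.cvtColor(p,cv2.COLOR_RGB2HSV)
m=np.zeros(p.shape[:2],np.uint8); m[195:285,215:315]=1
m&=((hsv[...,1]<75)&(hsv[...,2]<150)).astype(np.uint8)
n,l,st,ce=cv2.connectedComponentsWithStats(m)
for i in range(1,n):
    if st[i,4]>25: print(st[i],ce[i])
E
```

```text
r1 [0.5118 0.0544 0.0121]
r2 [0.4969 0.1392 0.0116]
r3 [0.4236 0.1175 0.0135]
roll [0.4876 0.2193 0.0129]
board [0.4342 0.1576 0.012 ]
[215 204  46  34 256] [232.10546875 212.515625  ]
[275 208  12  12  76] [280.53947368 213.43421053]
[253 224  11  12  79] [258.01265823 229.53164557]
[269 241  11  11  70] [274.14285714 246.        ]
[288 253  27  15  51] [301.01960784 260.31372549]
[225 263   5  22  49] [226.3877551  273.14285714]
[271 262  44  23 280] [295.61785714 274.73928571]
[253 267  35  18  74] [270.62162162 276.36486486]
```

View pics/c1.png

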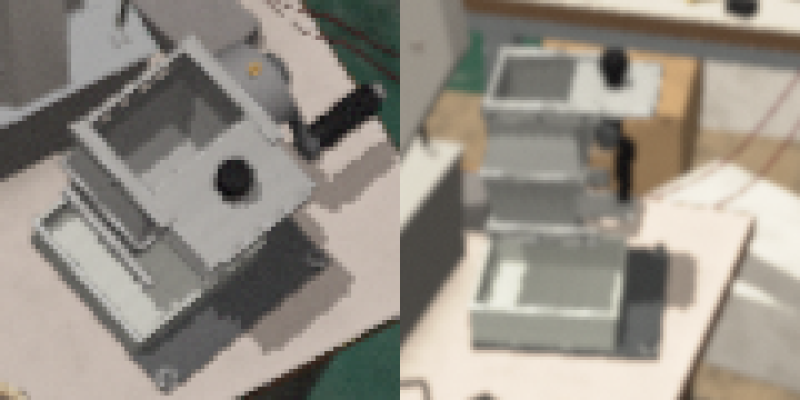

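```bash
cat >> h.py <<'E'
def ray(cam,u,v,zz):
    c=viewer.camera_info(cam); R=np.array(c['R']);t=np.array(c['t']); o=-R.T@t
    r=R.T@np.array([(u-c['cx'])/c['fx'],(v-c['cy'])/c['fy'],1.]); return o+r*(zz-o[2])/r[2]
E
python3 - <<'E'
from h import *
k=90/400
T=lambda a,b,z:ray('top',335+a*k,125+b*k,z).round(4)
S=lambda a,b,z:ray('side',290+a*.3,120+b*.3,z).round(4)
print('knob',T(234,175,.244), S(614,52,.24))
print('rim L',T(70,127,.222),'far',T(190,42,.222),'near right front of cover',T(312,185,.222),'R-corner',T(278,137,.222),'front left cover',T(208,265,.222))
print('side rim', S(487,53,.222),S(486,108,.222),S(660,65,.222),S(657,113,.222))
print('crank T',T(300,135,.114),T(380,92,.12),'tray',T(33,235,.042),T(140,350,.042),'side tray',S(472,312,.042),S(617,317,.042))
for n,u,v in((1,280.5,213.4),(2,258,229.5),(3,274.1,246)): print(n,ray('top',u+.5,v+.5,.022).round(4))
for n,u,v in((1,284,275),(2,274,302),(3,309,302)): print(n,ray('side',u,v,.022).round(4))
# depth mask of drum top
z=np.load('/tmp/top.npz')['d']
pts=[]
for v in range(120,200):
  for u in range(335,425):
    if z[v,u]>0:
      q=P('top',z,u,v)
      if .212<q[2]<.232: pts.append(q)
pts=np.array(pts); print(len(pts)); r=cv2.minAreaRect((pts[:,:2]*1000).astype(np.float32)); print(r, cv2.boxPoints(r))
E
```

```text
knob [ 0.4346 -0.2586  0.244 ] [ 0.1485 -0.354   0.24  ]
rim L [ 0.5177 -0.1904  0.222 ] far [ 0.5342 -0.2878  0.222 ] near right front of cover [ 0.4124 -0.3058  0.222 ] R-corner [ 0.4505 -0.3038  0.222 ] front left cover [ 0.3965 -0.2212  0.222 ]
side rim [ 0.2428 -0.3635  0.222 ] [ 0.2303 -0.269   0.222 ] [ 0.1136 -0.3803  0.222 ] [ 0.1112 -0.2973  0.222 ]
crank T [ 0.4768 -0.3581  0.114 ] [ 0.4771 -0.4221  0.12  ] tray [ 0.52   -0.1731  0.042 ] [ 0.4079 -0.199   0.042 ] side tray [ 0.2213 -0.2683  0.042 ] [ 0.1119 -0.2959  0.042 ]
1 [0.5092 0.0545 0.022 ]
2 [0.4946 0.1402 0.022 ]
3 [0.4237 0.1177 0.022 ]
1 [0.5096 0.0565 0.022 ]
2 [0.496  0.1431 0.022 ]
3 [0.4239 0.1194 0.022 ]Traceback (most recent call last):
  File "<stdin>", line 17, in <module>
  File "h.py", line 9, in P
    c=viewer.camera_info(cam); R=np.array(c['R']);t=np.array(c['t'])
ValueError: time passes only in moves, steps and waits
```

```bash
python3 - <<'E'
from h import *
S=lambda a,b,z:ray('side',290+(a-400)*.3,120+b*.3,z).round(4)
print('knob',S(614,52,.24),'side rim', S(487,53,.222),S(486,108,.222),S(660,65,.222),S(657,113,.222))
print('tray',S(472,312,.042),S(617,317,.042))
c=viewer.camera_info('top');R=np.array(c['R']);t=np.array(c['t'])
z=np.load('/tmp/top.npz')['d']
V,U=np.mgrid[120:200,335:425]; Z=z[120:200,335:425]
X=np.stack([(U-c['cx'])/c['fx']*Z,(V-c['cy'])/c['fy']*Z,Z],-1).reshape(-1,3)
q=(X-t)@R
pts=q[(q[:,2]>.213)&(q[:,2]<.23)]
pts=pts[(pts[:,0]<.56)]
r=cv2.minAreaRect((pts[:,:2]*1000).astype(np.float32)); print(len(pts),r, cv2.boxPoints(r))
k=q[(q[:,2]>.236)&(q[:,2]<.26)&(q[:,0]<.5)]; print('knob',len(k),k.mean(0))
E
```

```text
knob [ 0.4378 -0.2661  0.24  ] side rim [ 0.544 -0.272  0.222] [ 0.5122 -0.1822  0.222 ] [ 0.4073 -0.2908  0.222 ] [ 0.3888 -0.2118  0.222 ]
tray [ 0.5254 -0.1713  0.042 ] [ 0.4126 -0.1999  0.042 ]
835 ((465.3302917480469, -253.97573852539062), (131.46078491210938, 105.25292205810547), 10.855151176452637) [[ 390.86505 -214.66974]
 [ 410.687   -318.0393 ]
 [ 539.79553 -293.28174]
 [ 519.9736  -189.91217]]
knob 55 [ 0.43514605 -0.25910735  0.2427634 ]
```

>>> {"method": "play_rows", "body": {
  "motion": [
    [0,0,-5,0,0,0,0.6],
    [4,-3,-10,0,0,0.1,0.6],
    [8,-6,-13,0,0,0.145,0.6],
    [12,-11,-14,0,0,0.145,0.6],
    [15,-15,-14,0,0,0.145,0.6]
  ],
  "squeeze": 50
}}

```text
clock: 0.6
position: [0.2894, -0.4322, 0.3385]
tool_rot: [3.14, -0.001, 0.2]
force: [0.7, -0.9, -0.6]
grip_width: 0.0688
finger_force: 0.0
```

```bash
cat >> h.py <<'E'
from scipy.spatial.transform import Rotation as Ro
C=np.array([.490,-.248,.160]); YAW=.2
def M(x,y,z): # machine-local (from drum centre, m) -> world
    c,s=np.cos(YAW),np.sin(YAW); return np.array([C[0]+c*x-s*y,C[1]+s*x+c*y,z])
def go(*targets,yaw=YAW):
    o=observe(); R=Ro.from_euler('xyz',o['tool_rot']); 
    print('t',round(o['clock'],2),'pos',o['position'].round(4),'rot',o['tool_rot'].round(3),'F',o['force'].round(1),'w',round(o['grip_width'],4),'ff',round(o['finger_force'],1))
    G=Ro.from_euler('xyz',[np.pi,0,yaw]); rv=(R.inv()*G).as_rotvec()
    for t in targets: print('  d cm',(R.inv().apply(np.array(t)-o['position'])*100).round(2),'rv',rv.round(3))
E
python3 -c "
from h import *
go([.509,.0555,.30],[.40,-.1,.34])"
```

```text
t 0.6 pos [ 0.2894 -0.4322  0.3385] rot [ 3.14e+00 -1.00e-03  2.00e-01] F [ 0.7 -0.9 -0.6] w 0.0688 ff 0.0
  d cm [ 31.2  -43.45   3.81] rv [ 0.001 -0.001 -0.   ]
  d cm [ 17.43 -30.36  -0.18] rv [ 0.001 -0.001 -0.   ]
```

>>> {"method": "play_rows", "body": {
  "motion": [
    [2,-5,0,0,0,0,0.5],
    [4,-9,0,0,0,0,0.5],
    [6,-13,0,0,0,0,0.5],
    [8,-17,0,0,0,0,0.5],
    [10,-21,0,0,0,0,0.5]
  ]
}}

```text
clock: 1.1
position: [0.3448, -0.206, 0.3374]
tool_rot: [3.141, 0.0, 0.2]
force: [0.6, -0.5, 0.5]
grip_width: 0.0642
finger_force: 0.0
```

>>> {"method": "play_rows", "body": {
  "motion": [
    [3,-4,0,0,0,0,0.45],
    [7,-8,0,0,0,0,0.45],
    [11,-12,1,0,0,0,0.45],
    [15,-15,2,0,0,0,0.45],
    [19,-18,4,0,0,0,0.45]
  ]
}}

```text
clock: 1.6
position: [0.4851, -0.0048, 0.3038]
tool_rot: [3.141, -0.002, 0.2]
force: [2.0, -0.7, 0.1]
grip_width: 0.0615
finger_force: 0.0
```

```bash
python3 -c "
from h import *
go([.509,.0555,.12],[.509,.0555,.014])"
```

```text
t 1.6 pos [ 0.4851 -0.0048  0.3038] rot [ 3.141e+00 -2.000e-03  2.000e-01] F [ 2.  -0.7  0.1] w 0.0615 ff 0.0
  d cm [ 3.5  -5.44 18.39] rv [ 0.    -0.002 -0.   ]
  d cm [ 3.49 -5.45 28.99] rv [ 0.    -0.002 -0.   ]
```

>>> {"method": "play_rows", "body": {
  "motion": [
    [1,-2,4,0,0,0,0.45],
    [2.2,-4.4,8,0,0,0,0.45],
    [2.2,-4.4,12.8,0,0,0,0.45],
    [2.2,-4.4,17.8,0,0,0,0.45],
    [2.2,-4.4,17.8,0,0,0,0.45]
  ]
}}

```text
clock: 2.1
position: [0.4932, 0.0405, 0.1208]
tool_rot: [-3.14, 0.009, 0.201]
force: [0.0, -0.6, 0.8]
grip_width: 0.0619
finger_force: 0.0
```

```bash
python3 -c "
from h import *
p,d=grab('side'); grab('top')
a=cv2.resize(p[220:340,235:345],(550,600),interpolation=3)
cv2.imwrite('pics/c2.png',a[:,:,::-1])
go([.509,.0555,.12],[.509,.0555,.014])"
```

```text
t 2.2 pos [0.4967 0.0409 0.1263] rot [-3.141e+00  1.000e-03  2.000e-01] F [0.6 0.7 1.5] w 0.0618 ff 0.0
  d cm [ 1.5  -1.19  0.63] rv [-0.     0.001 -0.   ]
  d cm [ 1.51 -1.18 11.23] rv [-0.     0.001 -0.   ]
```

View pics/c2.png

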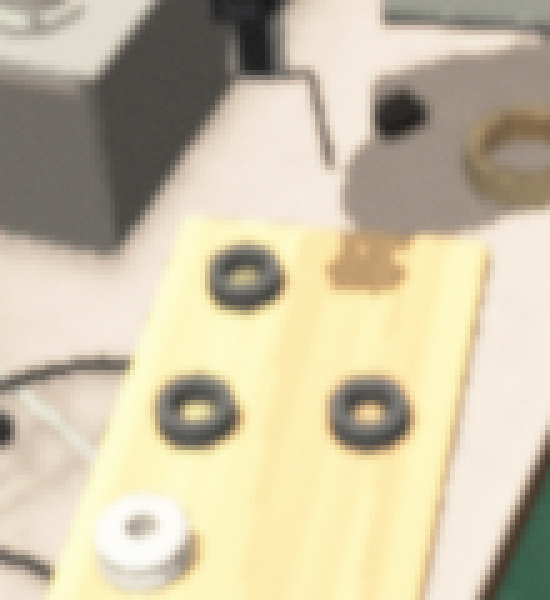

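Crop: the rings are at side pixels (284,274), (274,302) and (309,302), which matches what I measured, and the tool is above ring 1. Descending to grip it.

>>> {"method": "play_rows", "body": {
  "motion": [
    [1.5,-1.2,2,0,0,0,0.45],
    [1.5,-1.2,5,0,0,0,0.45],
    [1.5,-1.2,8,0,0,0,0.45],
    [1.5,-1.2,10,0,0,0,0.45],
    [1.5,-1.2,11.2,0,0,0,0.45]
  ]
}}

```text
clock: 2.7
position: [0.5106, 0.0553, 0.0148]
tool_rot: [3.141, -0.003, 0.199]
force: [0.6, 0.6, 0.1]
grip_width: 0.0622
finger_force: 0.0
```

>>> {"method": "play_rows", "body": {
  "motion": [
    [0,0,0,0,0,0,0.45],
    [0,0,0,0,0,0,-0.4],
    [0,0,0,0,0,0,-0.4],
    [0,0,0,0,0,0,-0.4],
    [0,0,0,0,0,0,-0.4]
  ],
  "squeeze": 50
}}

```text
clock: 3.2
position: [0.5094, 0.0554, 0.0141]
tool_rot: [3.141, -0.001, 0.199]
force: [0.1, 0.3, -0.1]
grip_width: 0.0256
finger_force: 0.0
```

```bash
python3 -c "
from h import *
go([.509,.0555,.014])"
```

```text
t 3.2 pos [0.5094 0.0554 0.0141] rot [ 3.141e+00 -1.000e-03  1.990e-01] F [ 0.1  0.3 -0.1] w 0.0256 ff 0.0
  d cm [-0.03 -0.02  0.01] rv [ 0.    -0.001 -0.001]
```

```bash
python3 -c "
from h import *
p,d=grab('side'); 
a=cv2.resize(p[230:340,235:345],(550,550),interpolation=3)
cv2.imwrite('pics/c3.png',a[:,:,::-1])"
```

```text
(no output)
```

View pics/c3.png

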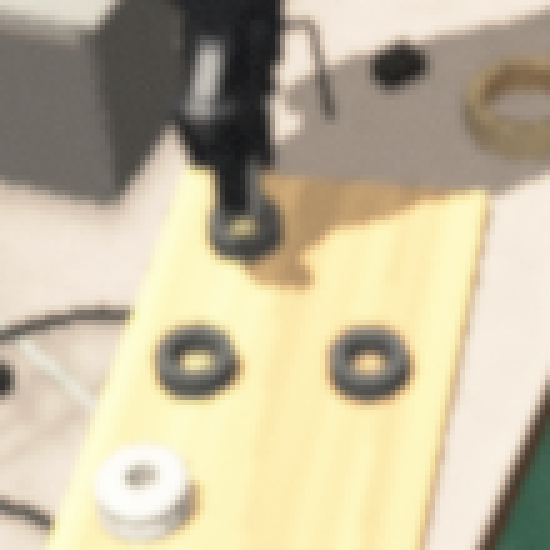

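Crop: the rings haven't moved. The finger tips, at crop (237,203), seem to be above the rear of ring 1. I'll compute their real height.

```bash
python3 -c "
from h import *
for y in(.043,.055,.068):
  for z in (.014,.025,.035,.045): print(y,z,[round(a,1) for a in pix('side',[.5094,y,z])])
d=np.load('/tmp/side.npz')['d']; print((d[262:282:2,276:292:2]*1000).astype(int))
c=viewer.camera_info('side')
for u,v in((281,262),(282,266),(282,269),(284,281)): print(u,v,P('side',d,u,v).round(4))
"
```

```text
0.043 0.014 [np.float64(286.6), np.float64(273.9)]
0.043 0.025 [np.float64(286.3), np.float64(270.3)]
0.043 0.035 [np.float64(286.0), np.float64(267.1)]
0.043 0.045 [np.float64(285.7), np.float64(263.8)]
0.055 0.014 [np.float64(284.5), np.float64(277.2)]
0.055 0.025 [np.float64(284.2), np.float64(273.6)]
0.055 0.035 [np.float64(284.0), np.float64(270.4)]
0.055 0.045 [np.float64(283.7), np.float64(267.1)]
0.068 0.014 [np.float64(282.3), np.float64(280.8)]
0.068 0.025 [np.float64(282.0), np.float64(277.3)]
0.068 0.035 [np.float64(281.7), np.float64(274.0)]
0.068 0.045 [np.float64(281.4), np.float64(270.7)]
[[1018 1020 1020 1015 1022 1054 1091 1167]
 [1142 1048 1051 1024 1055 1054 1145 1146]
 [1138 1053 1051 1052 1054 1055 1138 1139]
 [1129 1054 1054 1053 1059 1064 1133 1131]
 [1127 1058 1059 1062 1057 1064 1102 1102]
 [1100 1069 1071 1065 1062 1069 1096 1096]
 [1094 1092 1106 1114 1117 1114 1090 1092]
 [1097 1089 1085 1089 1084 1087 1085 1094]
 [1096 1088 1089 1083 1083 1085 1090 1095]
 [1093 1093 1084 1089 1086 1088 1091 1097]]
281 262 [0.4933 0.0984 0.0994]
282 266 [0.5012 0.0795 0.0705]
282 269 [0.5021 0.079  0.0611]
284 281 [0.5043 0.0698 0.0165]
```

```bash
python3 -c "
from h import *
grab('top'); o=observe(); print(o['position'],o['qpos'].round(3))
for cam in('side','top'):
  d=np.load(f'/tmp/{cam}.npz')['d']; c=viewer.camera_info(cam);R=np.array(c['R']);t=np.array(c['t'])
  V,U=np.mgrid[0:400,0:640]; q=(np.stack([(U-c['cx'])/c['fx']*d,(V-c['cy'])/c['fy']*d,d],-1).reshape(-1,3)-t)@R
  k=(d.ravel()>0)&(abs(q[:,0]-.51)<.06)&(abs(q[:,1]-.055)<.07)&(q[:,2]<.2)
  q=q[k]
  for a in np.arange(0,.2,.01):
    s=q[(q[:,2]>=a)&(q[:,2]<a+.01)]
    if len(s): print(cam,round(a,3),len(s),s.min(0).round(3),s.max(0).round(3))
"
```

```text
[0.50913709 0.05539484 0.01378646] [ 0.042  0.66  -0.359  2.013  0.431  0.541 -1.992]
side 0.0 213 [ 0.452 -0.015  0.   ] [0.57  0.125 0.01 ]
side 0.01 1317 [ 0.45  -0.005  0.01 ] [0.568 0.125 0.02 ]
side 0.02 91 [0.492 0.038 0.02 ] [0.529 0.125 0.03 ]
side 0.03 4 [0.498 0.047 0.03 ] [0.523 0.069 0.031]
side 0.04 12 [0.497 0.037 0.044] [0.517 0.077 0.05 ]
side 0.05 40 [0.495 0.037 0.05 ] [0.516 0.082 0.059]
side 0.06 45 [0.494 0.038 0.06 ] [0.515 0.084 0.069]
side 0.07 35 [0.495 0.033 0.07 ] [0.515 0.082 0.08 ]
side 0.08 10 [0.492 0.012 0.08 ] [0.506 0.088 0.09 ]
side 0.09 52 [0.489 0.015 0.09 ] [0.511 0.104 0.1  ]
side 0.1 41 [0.489 0.003 0.1  ] [0.511 0.107 0.11 ]
side 0.11 81 [0.488 0.008 0.11 ] [0.521 0.113 0.12 ]
side 0.12 68 [0.486 0.036 0.12 ] [0.521 0.116 0.13 ]
side 0.13 72 [0.484 0.034 0.13 ] [0.523 0.121 0.14 ]
side 0.14 137 [0.486 0.038 0.14 ] [0.525 0.122 0.15 ]
side 0.15 84 [0.487 0.045 0.15 ] [0.525 0.099 0.16 ]
side 0.16 43 [0.492 0.074 0.161] [0.514 0.095 0.169]
side 0.17 99 [0.472 0.044 0.17 ] [0.536 0.093 0.18 ]
side 0.18 134 [0.472 0.041 0.18 ] [0.541 0.094 0.19 ]
[... 393 characters left out ...]
4 0.061] [0.501 0.079 0.068]
top 0.07 5 [0.493 0.036 0.071] [0.502 0.07  0.079]
top 0.08 10 [0.491 0.024 0.082] [0.508 0.084 0.09 ]
top 0.09 33 [0.487 0.011 0.09 ] [0.517 0.094 0.1  ]
top 0.1 22 [0.486 0.006 0.1  ] [0.513 0.105 0.11 ]
top 0.11 23 [0.486 0.002 0.112] [0.51  0.107 0.119]
top 0.12 10 [0.485 0.005 0.121] [0.513 0.11  0.13 ]
top 0.13 37 [0.482 0.003 0.131] [0.514 0.12  0.14 ]
top 0.14 41 [0.484 0.082 0.14 ] [0.509 0.118 0.15 ]
top 0.15 13 [0.49  0.084 0.152] [0.504 0.097 0.16 ]
top 0.16 1 [0.495 0.089 0.167] [0.495 0.089 0.167]
top 0.17 13 [0.471 0.028 0.175] [0.49  0.087 0.18 ]
top 0.18 26 [0.47  0.032 0.18 ] [0.484 0.083 0.19 ]
top 0.19 7 [0.47  0.044 0.19 ] [0.476 0.074 0.2  ]
```

The depth data puts the finger tips at about z = 0.044, roughly 30 mm above the nominal TCP, so they closed over the ring. I'll open and go lower in steps, watching the force.

>>> {"method": "play_rows", "body": {
  "motion": [
    [0,0,0,0,0,0,0.4],
    [0,0,0,0,0,0,0.4],
    [0,0,0,0,0,0,0.4],
    [0,0,0.5,0,0,0,0.4],
    [0,0,1,0,0,0,0.4]
  ]
}}

```text
clock: 3.8
position: [0.509, 0.0555, 0.0031]
tool_rot: [-3.142, -0.0, 0.2]
force: [0.1, -0.1, 0.0]
grip_width: 0.06
finger_force: 0.0
```

```bash
cat >> h.py <<'E'
def tips(x0,y0,lo=.03,hi=.09):
  for cam in('side','top'):
    p,d=grab(cam); c=viewer.camera_info(cam);R=np.array(c['R']);t=np.array(c['t'])
    V,U=np.mgrid[0:400,0:640]; q=(np.stack([(U-c['cx'])/c['fx']*d,(V-c['cy'])/c['fy']*d,d],-1).reshape(-1,3)-t)@R
    q=q[(d.ravel()>0)&(abs(q[:,0]-x0)<.04)&(abs(q[:,1]-y0)<.07)]
    for a in np.arange(lo,hi,.005):
      s=q[(q[:,2]>=a)&(q[:,2]<a+.005)]
      if len(s): print(cam,round(a,3),len(s),s.min(0)[:2].round(3),s.max(0)[:2].round(3))
E
python3 -c "
from h import *
go([.509,.0555,.0]); tips(.509,.055,.02,.07)"
```

```text
t 3.8 pos [0.509  0.0555 0.0031] rot [-3.142 -0.     0.2  ] F [ 0.1 -0.1  0. ] w 0.06 ff 0.0
  d cm [-0.   -0.    0.31] rv [-0. -0. -0.]
side 0.02 16 [0.494 0.036] [0.51  0.072]
side 0.025 37 [0.494 0.036] [0.511 0.125]
side 0.03 1 [0.5   0.049] [0.5   0.049]
side 0.035 4 [0.494 0.024] [0.515 0.09 ]
side 0.04 19 [0.493 0.017] [0.518 0.096]
side 0.045 21 [0.491 0.019] [0.513 0.097]
side 0.05 28 [0.491 0.018] [0.512 0.102]
side 0.055 21 [0.491 0.018] [0.511 0.099]
side 0.06 29 [0.493 0.018] [0.525 0.1  ]
side 0.065 21 [0.492 0.021] [0.52 0.1 ]
top 0.02 14 [0.492 0.029] [0.507 0.069]
top 0.025 25 [0.493 0.038] [0.512 0.125]
top 0.03 7 [0.494 0.04 ] [0.506 0.07 ]
top 0.035 2 [0.504 0.02 ] [0.51  0.024]
top 0.04 2 [0.49  0.086] [0.491 0.089]
top 0.045 4 [0.493 0.013] [0.509 0.094]
top 0.05 5 [0.49  0.012] [0.51  0.085]
top 0.055 2 [0.49  0.087] [0.493 0.093]
top 0.06 5 [0.491 0.019] [0.506 0.096]
top 0.065 1 [0.492 0.082] [0.492 0.082]
```

>>> {"method": "play_rows", "body": {
  "motion": [
    [0,0,0.6,0,0,0,0.4],
    [0,0,1.2,0,0,0,0.4],
    [0,0,1.8,0,0,0,0.4],
    [0,0,1.8,0,0,0,0.4],
    [0,0,1.8,0,0,0,0.4]
  ]
}}

```text
clock: 4.4
position: [0.5089, 0.0555, -0.0147]
tool_rot: [-3.142, 0.0, 0.2]
force: [-0.5, 0.2, -0.5]
grip_width: 0.0599
finger_force: 0.0
```

>>> {"method": "play_rows", "body": {
  "motion": [
    [0,0,0,0,0,0,-0.4],
    [0,0,0,0,0,0,-0.4],
    [0,0,0,0,0,0,-0.4],
    [0,0,0,0,0,0,-0.4],
    [0,0,0,0,0,0,-0.4]
  ],
  "squeeze": 50
}}

```text
clock: 4.9
position: [0.5092, 0.0555, -0.014]
tool_rot: [3.141, -0.001, 0.2]
force: [-3.3, -1.1, 8.5]
grip_width: 0.0334
finger_force: 48.9
```

>>> {"method": "play_rows", "body": {
  "motion": [
    [0,0,-2,0,0,0,-0.4],
    [0,0,-5,0,0,0,-0.4],
    [0,0,-8,0,0,0,-0.4],
    [0,0,-10,0,0,0,-0.4],
    [0,0,-10,0,0,0,-0.4]
  ],
  "squeeze": 60
}}

```text
clock: 5.4
position: [0.5104, 0.0555, 0.0881]
tool_rot: [3.141, -0.004, 0.199]
force: [1.0, 0.4, -0.6]
grip_width: 0.0331
finger_force: 59.7
```

```bash
python3 -c "
from h import *
go(M(-.13,.25,.3), M(-.1,0,.3)); tips(.509,.055,.08,.17)
p=np.load('/tmp/side.npz')['p'];t=np.load('/tmp/top.npz')['p']
cv2.imwrite('pics/c4.png',np.hstack([cv2.resize(p[180:330,220:345],(400,480),interpolation=3),cv2.resize(t[170:270,230:330],(400,480),interpolation=3)])[:,:,::-1])"
```

```text
t 5.4 pos [0.5104 0.0555 0.0881] rot [ 3.141 -0.004  0.199] F [ 1.   0.4 -0.6] w 0.0331 ff 59.7
  d cm [-20.94   4.37 -21.28] rv [ 0.    -0.004 -0.001]
  d cm [-17.92  29.36 -21.25] rv [ 0.    -0.004 -0.001]
side 0.115 11 [0.496 0.047] [0.524 0.075]
side 0.12 21 [0.495 0.048] [0.527 0.079]
side 0.125 47 [0.495 0.034] [0.529 0.085]
side 0.13 38 [0.496 0.034] [0.529 0.086]
side 0.135 27 [0.495 0.034] [0.515 0.086]
side 0.14 23 [0.497 0.033] [0.51  0.089]
side 0.145 28 [0.495 0.031] [0.517 0.085]
side 0.15 15 [0.495 0.028] [0.51  0.087]
side 0.155 6 [0.494 0.032] [0.507 0.076]
side 0.16 12 [0.491 0.007] [0.509 0.092]
side 0.165 24 [0.489 0.028] [0.511 0.104]
top 0.11 1 [0.494 0.055] [0.494 0.055]
top 0.115 1 [0.494 0.051] [0.494 0.051]
top 0.12 18 [0.494 0.03 ] [0.508 0.074]
top 0.125 25 [0.493 0.028] [0.509 0.081]
top 0.13 9 [0.494 0.027] [0.508 0.08 ]
top 0.135 2 [0.496 0.032] [0.502 0.071]
top 0.14 4 [0.492 0.031] [0.503 0.083]
top 0.145 2 [0.494 0.07 ] [0.494 0.074]
top 0.15 1 [0.502 0.034] [0.502 0.034]
top 0.155 8 [0.492 0.02 ] [0.509 0.084]
top 0.16 8 [0.488 0.015] [0.509 0.099]
top 0.165 24 [0.487 0.008] [0.512 0.096]
```

View pics/c4.png

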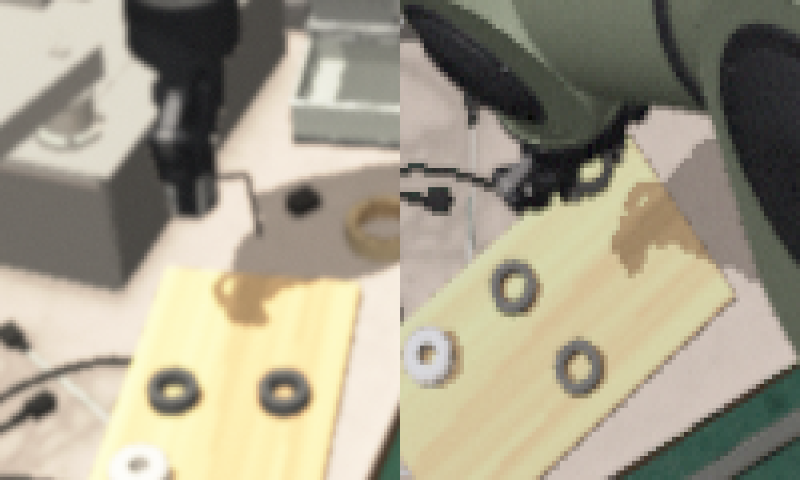

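The ring is held between the fingers in both views. It sits about 34 mm above the reported TCP, and the tips about 30 mm above. Carrying it round in front of the winder.

>>> {"method": "play_rows", "body": {
  "motion": [
    [-1,0,-4,0,0,0,-0.4],
    [-3,1,-8,0,0,0,-0.4],
    [-6,4,-12,0,0,0,-0.4],
    [-8.5,7,-15,0,0,0,-0.4],
    [-10,10.5,-17,0,0,0,-0.4]
  ],
  "squeeze": 60
}}

```text
clock: 6.0
position: [0.4305, -0.0675, 0.2563]
tool_rot: [-3.142, 0.0, 0.201]
force: [1.0, -1.1, -1.1]
grip_width: 0.0331
finger_force: 60.0
```

>>> {"method": "play_rows", "body": {
  "motion": [
    [-2,4,0,0,0,0,-0.4],
    [-4,8,0,0,0,0,-0.4],
    [-5,12,0,0,0,0,-0.4],
    [-5,16,0,0,0,0,-0.4],
    [-5,20,0,0,0,0,-0.4]
  ]
}}

```text
clock: 6.5
position: [0.422, -0.2749, 0.2545]
tool_rot: [-3.141, 0.001, 0.199]
force: [1.7, 1.2, -0.7]
grip_width: 0.033
finger_force: 60.0
```

```bash
python3 -c "
from h import *
go(M(-.0,-.01,.25),M(0,-.01,.205))"
```

```text
t 6.5 pos [ 0.422  -0.2749  0.2545] rot [-3.141e+00  1.000e-03  1.990e-01] F [ 1.7  1.2 -0.7] w 0.033 ff 60.0
  d cm [ 7.2  -0.29  0.45] rv [-0.     0.001 -0.001]
  d cm [ 7.2  -0.29  4.95] rv [-0.     0.001 -0.001]
```

>>> {"method": "play_rows", "body": {
  "motion": [
    [2.5,-0.3,0,0,0,0,-0.4],
    [5,-0.3,1,0,0,0,-0.4],
    [7.2,-0.3,2.5,0,0,0,-0.4],
    [7.2,-0.3,4,0,0,0,-0.4],
    [7.2,-0.3,4.9,0,0,0,-0.4]
  ]
}}

```text
clock: 7.0
position: [0.492, -0.2553, 0.204]
tool_rot: [-3.14, 0.003, 0.201]
force: [-0.5, -0.1, -0.2]
grip_width: 0.0329
finger_force: 60.0
```

```bash
python3 -c "
from h import *
go(M(0,-.01,.205)); p,d=grab('side'); t,d=grab('top')
cv2.imwrite('pics/c5.png',np.hstack([cv2.resize(p[110:220,290:390],(400,440),interpolation=3),cv2.resize(t[110:220,320:420],(400,440),interpolation=3)])[:,:,::-1])"
```

```text
t 7.0 pos [ 0.492  -0.2553  0.204 ] rot [-3.14e+00  3.00e-03  2.01e-01] F [-0.5 -0.1 -0.2] w 0.0329 ff 60.0
  d cm [-0.05  0.25 -0.1 ] rv [-0.002  0.003  0.001]
```

View pics/c5.png

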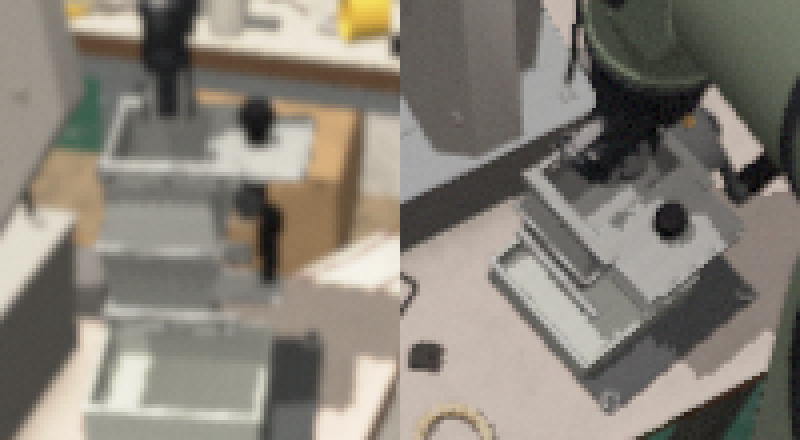

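Side view: the fingers are at crop (172,115), centred over the mouth opening (120 to 215). Releasing.

>>> {"method": "play_rows", "body": {
  "motion": [
    [0,0,0,0,0,0,0.1],
    [0,0,0,0,0,0,0.1],
    [0,0,0,0,0,0,0.1],
    [0,0,-3,0,0,0,0.1],
    [0,0,-6,0,0,0,0.1]
  ]
}}

```text
clock: 7.6
position: [0.4922, -0.2558, 0.2673]
tool_rot: [-3.141, 0.001, 0.2]
force: [-0.2, 0.0, 0.2]
grip_width: 0.0469
finger_force: 0.0
```

>>> {"method": "play_rows", "body": {
  "motion": [
    [-2,0,0,0,0,0,0.4],
    [-5,0,0,0,0,0,0.4],
    [-8,-3,0,0,0,0,0.4],
    [-8,-8,0,0,0,0,0.4],
    [-8,-13,0,0,0,0,0.4]
  ]
}}

```text
clock: 8.1
position: [0.3872, -0.1436, 0.2669]
tool_rot: [3.141, -0.001, 0.197]
force: [1.5, 1.4, 0.5]
grip_width: 0.0598
finger_force: 0.0
```

```bash
python3 -c "
from h import *
p,d=grab('side'); t,d=grab('top')
cv2.imwrite('pics/c6.png',np.hstack([cv2.resize(p[230:340,235:345],(400,440),interpolation=3),cv2.resize(t[110:220,320:420],(400,440),interpolation=3)])[:,:,::-1])
go([.4955,.1415,.1],[.424,.1185,.1])
hsv=cv2.cvtColor(p,cv2.COLOR_RGB2HSV)
m=np.zeros(p.shape[:2],np.uint8); m[262:330,255:325]=1
m&=((hsv[...,1]<90)&(hsv[...,2]<110)).astype(np.uint8)
n,l,st,ce=cv2.connectedComponentsWithStats(m)
for i in range(1,n):
    if st[i,4]>25: print(st[i],ce[i].round(1),ray('side',ce[i][0]+.5,ce[i][1]+.5,.02).round(4))
"
```

```text
t 8.2 pos [ 0.3875 -0.1399  0.2674] rot [ 3.141e+00 -1.000e-03  2.050e-01] F [ 0.5 -0.5 -0. ] w 0.0599 ff 0.0
  d cm [ 16.28 -25.38  16.73] rv [ 0.001 -0.001  0.005]
  d cm [  8.81 -24.58  16.72] rv [ 0.001 -0.001  0.005]
[255 262   8   7  38] [258.1 264.5] [0.5826 0.0407 0.02  ]
[269 297  10   5  30] [272.7 298.5] [0.5023 0.1336 0.02  ]
[304 297  10   5  30] [307.9 298.8] [0.4288 0.1102 0.02  ]
[268 302  14   7  43] [275.  305.9] [0.4887 0.1522 0.02  ]
[302 303  14   6  38] [309.3 306.4] [0.418  0.1305 0.02  ]
```

View pics/c6.png

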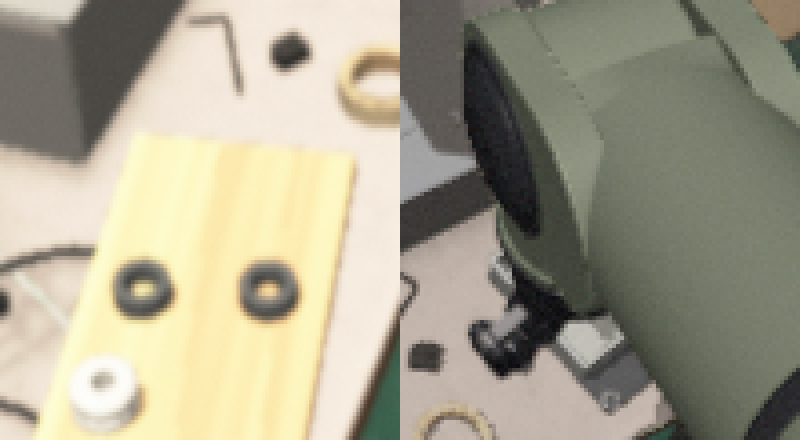

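Rings 2 and 3 are still in place (side pixels 274,302 and 309,302). Going for ring 2.

>>> {"method": "play_rows", "body": {
  "motion": [
    [2,-4,0,0,0,0.005,0.4],
    [4,-8,0,0,0,0.005,0.4],
    [7,-12,1,0,0,0.005,0.4],
    [9.5,-16,2,0,0,0.005,0.4],
    [12,-20,3,0,0,0.005,0.4]
  ]
}}

```text
clock: 8.7
position: [0.467, 0.0772, 0.2366]
tool_rot: [3.141, -0.001, 0.194]
force: [1.1, -1.1, 0.7]
grip_width: 0.0596
finger_force: 0.0
```

>>> {"method": "play_rows", "body": {
  "motion": [
    [2.5,-3,2,0,0,0,0.4],
    [4.3,-5.4,5.5,0,0,0,0.4],
    [4.3,-5.4,10,0,0,0,0.4],
    [4.3,-5.4,14,0,0,0,0.4],
    [4.3,-5.4,17,0,0,0,0.4]
  ]
}}

```text
clock: 9.2
position: [0.4975, 0.1366, 0.0644]
tool_rot: [3.142, 0.001, 0.195]
force: [0.7, 0.2, 0.0]
grip_width: 0.0599
finger_force: 0.0
```

```bash
cat >> h.py <<'E'
def rings(cams=('side','top')):
  for cam in cams:
    p,d=grab(cam)
    hsv=cv2.cvtColor(p,cv2.COLOR_RGB2HSV); c=viewer.camera_info(cam);R=np.array(c['R']);t=np.array(c['t'])
    V,U=np.mgrid[0:400,0:640]; q=(np.stack([(U-c['cx'])/c['fx']*d,(V-c['cy'])/c['fy']*d,d],-1).reshape(-1,3)-t)@R
    q=q.reshape(400,640,3)
    m=((d>0)&(q[...,2]>.011)&(q[...,2]<.034)&(q[...,0]>.36)&(q[...,0]<.6)&(q[...,1]>0)&(q[...,1]<.26)&(hsv[...,1]<95)&(hsv[...,2]<140)).astype(np.uint8)
    m=cv2.morphologyEx(m,cv2.MORPH_CLOSE,np.ones((5,5)))
    n,l,st,ce=cv2.connectedComponentsWithStats(m)
    for i in range(1,n):
      if st[i,4]>25: print(cam,st[i,2:],ce[i].round(1),ray(cam,ce[i][0]+.5,ce[i][1]+.5,.02).round(4))
E
python3 -c "
from h import *
rings(); go([.4955,.1415,.05],[.4955,.1415,-.015])"
```

```text
side [ 7  8 37] [252.2 266. ] [0.5934 0.05   0.02  ]
side [ 35  18 117] [235.7 300.5] [0.5768 0.1643 0.02  ]
side [ 15  13 170] [274.1 302.1] [0.4951 0.1426 0.02  ]
side [ 15  14 166] [308.5 302.6] [0.4235 0.1205 0.02  ]
top [ 12  12 102] [258.1 229.7] [0.4946 0.1403 0.02  ]
top [ 12  12 104] [274.5 246.2] [0.423  0.1168 0.02  ]
t 9.3 pos [0.4963 0.1361 0.0637] rot [3.141 0.005 0.195] F [-0.1 -0.4  0.3] w 0.0596 ff 0.0
  d cm [ 0.03 -0.54  1.37] rv [ 0.     0.005 -0.005]
  d cm [ 0.07 -0.55  7.87] rv [ 0.     0.005 -0.005]
```

>>> {"method": "play_rows", "body": {
  "motion": [
    [0,-0.5,1.5,0,0.005,0,0.4],
    [0,-0.5,4,0,0.005,0,0.4],
    [0,-0.5,6,0,0.005,0,0.4],
    [0,-0.5,7.2,0,0.005,0,0.4],
    [0,-0.5,7.9,0,0.005,0,0.4]
  ]
}}

```text
clock: 9.8
position: [0.4977, 0.1418, -0.0121]
tool_rot: [3.141, -0.006, 0.194]
force: [0.2, -0.3, -0.2]
grip_width: 0.0596
finger_force: 0.0
```

>>> {"method": "play_rows", "body": {
  "motion": [
    [0,0,0,0,0,0,0.4],
    [0,0,0,0,0,0,-0.4],
    [0,0,0,0,0,0,-0.4],
    [0,0,0,0,0,0,-0.4],
    [0,0,0,0,0,0,-0.4]
  ],
  "squeeze": 60
}}

```text
clock: 10.3
position: [0.4977, 0.1418, -0.0114]
tool_rot: [3.141, -0.007, 0.194]
force: [-4.4, -0.1, 14.4]
grip_width: 0.0327
finger_force: 58.2
```

>>> {"method": "play_rows", "body": {
  "motion": [
    [0,0,-2,0,0,0,-0.4],
    [0,0,-5,0,0,0,-0.4],
    [0,0,-9,0,0,0,-0.4],
    [-1,0,-13,0,0,0,-0.4],
    [-3,2,-17,0,0,0,-0.4]
  ]
}}

```text
clock: 10.8
position: [0.4705, 0.1182, 0.1594]
tool_rot: [-3.14, -0.006, 0.198]
force: [0.2, -1.9, 0.9]
grip_width: 0.0326
finger_force: 60.4
```

```bash
python3 -c "
from h import *
go([.43,-.06,.26],M(-.07,-.01,.26)); print('in hand:');rings(('top',))"
```

```text
t 10.8 pos [0.4705 0.1182 0.1594] rot [-3.14  -0.006  0.198] F [ 0.2 -1.9  0.9] w 0.0326 ff 60.4
  d cm [ -7.41  16.66 -10.13] rv [-0.001 -0.006 -0.002]
  d cm [-12.22  37.29 -10.19] rv [-0.001 -0.006 -0.002]
in hand:
top [ 12  12 105] [274.5 246.1] [0.4232 0.1169 0.02  ]
```

>>> {"method": "play_rows", "body": {
  "motion": [
    [-1.5,3.3,-2.5,0,-0.006,0,-0.4],
    [-3,6.6,-5,0,-0.006,0,-0.4],
    [-4.5,10,-7.5,0,-0.006,0,-0.4],
    [-6,13.3,-10,0,-0.006,0,-0.4],
    [-7.4,16.7,-10,0,-0.006,0,-0.4]
  ]
}}

```text
clock: 11.35
position: [0.4304, -0.0635, 0.2602]
tool_rot: [3.139, -0.004, 0.195]
force: [1.1, 0.1, -1.7]
grip_width: 0.0326
finger_force: 60.4
```

>>> {"method": "play_rows", "body": {
  "motion": [
    [-2,4,0,0,0,0,-0.4],
    [-4,8,0,0,0,0,-0.4],
    [-4.8,12,0,0,0,0,-0.4],
    [-4.8,16,0,0,0,0,-0.4],
    [-4.8,20.5,0,0,0,0,-0.4]
  ]
}}

```text
clock: 11.85
position: [0.4222, -0.274, 0.2578]
tool_rot: [3.141, 0.0, 0.195]
force: [0.9, 0.4, 0.8]
grip_width: 0.0324
finger_force: 60.4
```

```bash
python3 -c "
from h import *
go(M(-.0,-.01,.25),M(0,-.01,.205))"
```

```text
t 11.85 pos [ 0.4222 -0.274   0.2578] rot [3.141 0.    0.195] F [0.9 0.4 0.8] w 0.0324 ff 60.4
  d cm [ 7.16 -0.24  0.78] rv [ 0.001  0.    -0.005]
  d cm [ 7.17 -0.25  5.28] rv [ 0.001  0.    -0.005]
```

>>> {"method": "play_rows", "body": {
  "motion": [
    [2.5,-0.2,0,0,0,0,-0.4],
    [5,-0.2,1,0,0,0,-0.4],
    [7.2,-0.2,2.5,0,0,0,-0.4],
    [7.2,-0.2,4,0,0,0,-0.4],
    [7.2,-0.2,5.2,0,0,0,-0.4]
  ]
}}

```text
clock: 12.35
position: [0.4926, -0.2563, 0.2043]
tool_rot: [-3.141, 0.001, 0.195]
force: [-0.6, -1.0, -0.9]
grip_width: 0.0324
finger_force: 60.4
```

>>> {"method": "play_rows", "body": {
  "motion": [
    [0,0,0,0,0,0,-0.4],
    [0,0,0,0,0,0,0.1],
    [0,0,0,0,0,0,0.1],
    [0,0,0,0,0,0,0.1],
    [0,0,-3,0,0,0,0.1]
  ]
}}

```text
clock: 12.85
position: [0.4911, -0.2563, 0.233]
tool_rot: [-3.139, 0.005, 0.195]
force: [-0.4, -0.3, 0.3]
grip_width: 0.0466
finger_force: 0.0
```

>>> {"method": "play_rows", "body": {
  "motion": [
    [0,0,-3,0,0,0,0.4],
    [-4,0,-3,0,0,0,0.4],
    [-8,-3,-3,0,0,0,0.4],
    [-8,-8,-3,0,0,0,0.4],
    [-8,-13,-3,0,0,0,0.4]
  ]
}}

```text
clock: 13.35
position: [0.3878, -0.1441, 0.2655]
tool_rot: [3.14, 0.0, 0.192]
force: [1.7, 1.2, 0.8]
grip_width: 0.0601
finger_force: 0.0
```

```bash
python3 -c "
from h import *
rings(('side',)); go([.4235,.1185,.1],[.4235,.1185,-.013])"
```

```text
side [ 17  19 133] [258.3 262.6] [0.5851 0.0341 0.02  ]
side [ 25  18 110] [233.2 301.8] [0.5802 0.1696 0.02  ]
side [ 15  14 164] [308.6 302.7] [0.4234 0.1207 0.02  ]
t 13.4 pos [ 0.3871 -0.1369  0.2657] rot [3.141 0.    0.199] F [ 3.1 10.   3.2] w 0.0599 ff 0.0
  d cm [  8.61 -24.32  16.57] rv [ 0.     0.    -0.001]
  d cm [  8.62 -24.32  27.87] rv [ 0.     0.    -0.001]
```

>>> {"method": "play_rows", "body": {
  "motion": [
    [1.5,-4,0,0,0,0,0.4],
    [3,-8,0,0,0,0,0.4],
    [4.5,-12,1,0,0,0,0.4],
    [6,-16,2,0,0,0,0.4],
    [7.5,-20,3,0,0,0,0.4]
  ]
}}

```text
clock: 13.9
position: [0.4242, 0.0677, 0.2352]
tool_rot: [3.141, -0.001, 0.194]
force: [1.9, -1.3, 0.1]
grip_width: 0.0599
finger_force: 0.0
```

>>> {"method": "play_rows", "body": {
  "motion": [
    [1.1,-3,2,0,0,0,0.4],
    [1.1,-4.3,5.5,0,0,0,0.4],
    [1.1,-4.3,10,0,0,0,0.4],
    [1.1,-4.3,14,0,0,0,0.4],
    [1.1,-4.3,17,0,0,0,0.4]
  ]
}}

```text
clock: 14.4
position: [0.4257, 0.1104, 0.0631]
tool_rot: [-3.141, 0.002, 0.195]
force: [0.6, -0.1, 0.4]
grip_width: 0.0597
finger_force: 0.0
```

```bash
python3 -c "
from h import *
rings(); go([.4235,.1185,-.013])"
```

```text
side [ 17  19 131] [258.2 262.5] [0.5855 0.0339 0.02  ]
side [ 35  18 115] [235.9 300.4] [0.5764 0.1641 0.02  ]
side [ 15  14 173] [308.9 302.5] [0.4227 0.1202 0.02  ]
top [12 11 91] [274.9 247.2] [0.4197 0.1171 0.02  ]
t 14.5 pos [0.4245 0.1102 0.0626] rot [3.142 0.006 0.196] F [-0.5  0.2  1.2] w 0.0595 ff 0.0
  d cm [ 0.1  -0.84  7.56] rv [ 0.     0.006 -0.004]
```

>>> {"method": "play_rows", "body": {
  "motion": [
    [0,-0.8,1.5,0,0.005,0,0.4],
    [0,-0.8,4,0,0.005,0,0.4],
    [0,-0.8,6,0,0.005,0,0.4],
    [0,-0.8,7,0,0.005,0,0.4],
    [0,-0.8,7.7,0,0.005,0,0.4]
  ]
}}

```text
clock: 15.0
position: [0.4254, 0.1184, -0.0115]
tool_rot: [3.141, -0.005, 0.194]
force: [0.1, 0.8, -0.6]
grip_width: 0.0601
finger_force: 0.0
```

>>> {"method": "play_rows", "body": {
  "motion": [
    [0,0,0,0,0,0,0.4],
    [0,0,0,0,0,0,-0.4],
    [0,0,0,0,0,0,-0.4],
    [0,0,0,0,0,0,-0.4],
    [0,0,0,0,0,0,-0.4]
  ],
  "squeeze": 60
}}

```text
clock: 15.5
position: [0.4252, 0.1183, -0.011]
tool_rot: [3.141, -0.006, 0.194]
force: [-2.1, -1.8, 18.3]
grip_width: 0.0331
finger_force: 57.8
```

>>> {"method": "play_rows", "body": {
  "motion": [
    [0,0,-2,0,0,0,-0.4],
    [0,0,-5,0,0,0,-0.4],
    [0,0,-9,0,0,0,-0.4],
    [0,0,-13,0,0,0,-0.4],
    [0,2,-17,0,0,0,-0.4]
  ]
}}

```text
clock: 16.0
position: [0.4272, 0.1001, 0.1601]
tool_rot: [-3.14, -0.005, 0.198]
force: [1.1, -0.6, -0.6]
grip_width: 0.0321
finger_force: 60.5
```

```bash
python3 -c "
from h import *
go([.43,-.06,.26],M(-.07,-.01,.26)); print('in hand:');rings(('top',))"
```

```text
t 16.0 pos [0.4272 0.1001 0.1601] rot [-3.14  -0.005  0.198] F [ 1.1 -0.6 -0.6] w 0.0321 ff 60.5
  d cm [ -2.83  15.74 -10.02] rv [-0.001 -0.005 -0.002]
  d cm [ -7.64  36.37 -10.06] rv [-0.001 -0.005 -0.002]
in hand:
```

>>> {"method": "play_rows", "body": {
  "motion": [
    [-0.6,3.1,-2.5,0,-0.005,0,-0.4],
    [-1.2,6.2,-5,0,-0.005,0,-0.4],
    [-1.8,9.4,-7.5,0,-0.005,0,-0.4],
    [-2.4,12.5,-10,0,-0.005,0,-0.4],
    [-2.8,15.7,-10,0,-0.005,0,-0.4]
  ]
}}

```text
clock: 16.55
position: [0.4311, -0.0624, 0.261]
tool_rot: [3.139, -0.003, 0.194]
force: [2.3, 0.5, -1.8]
grip_width: 0.0323
finger_force: 60.5
```

>>> {"method": "play_rows", "body": {
  "motion": [
    [-2,4,0,0,0,0,-0.4],
    [-4,8,0,0,0,0,-0.4],
    [-4.8,12,0,0,0,0,-0.4],
    [-4.8,16,0,0,0,0,-0.4],
    [-4.8,20.5,0,0,0,0,-0.4]
  ]
}}

```text
clock: 17.05
position: [0.4225, -0.2729, 0.2586]
tool_rot: [3.141, 0.001, 0.195]
force: [0.4, 1.1, 0.2]
grip_width: 0.0322
finger_force: 60.5
```

```bash
python3 -c "
from h import *
go(M(-.0,-.01,.25),M(0,-.01,.205))"
```

```text
t 17.05 pos [ 0.4225 -0.2729  0.2586] rot [3.141e+00 1.000e-03 1.950e-01] F [0.4 1.1 0.2] w 0.0322 ff 60.5
  d cm [ 7.11 -0.14  0.86] rv [ 0.001  0.001 -0.005]
  d cm [ 7.11 -0.14  5.36] rv [ 0.001  0.001 -0.005]
```

>>> {"method": "play_rows", "body": {
  "motion": [
    [2.5,-0.2,0,0,0,0,-0.4],
    [5,-0.2,1,0,0,0,-0.4],
    [7.1,-0.2,2.5,0,0,0,-0.4],
    [7.1,-0.2,4,0,0,0,-0.4],
    [7.1,-0.2,5.3,0,0,0,-0.4]
  ]
}}

```text
clock: 17.55
position: [0.492, -0.2554, 0.2041]
tool_rot: [-3.141, 0.001, 0.195]
force: [-0.1, -0.3, -0.6]
grip_width: 0.0322
finger_force: 60.5
```

>>> {"method": "play_rows", "body": {
  "motion": [
    [0,0,0,0,0,0,-0.4],
    [0,0,0,0,0,0,0.1],
    [0,0,0,0,0,0,0.1],
    [0,0,0,0,0,0,0.1],
    [0,0,-3,0,0,0,0.1]
  ]
}}

```text
clock: 18.05
position: [0.4906, -0.2554, 0.2329]
tool_rot: [-3.139, 0.004, 0.195]
force: [-0.7, 0.2, 0.3]
grip_width: 0.0466
finger_force: 0.0
```

>>> {"method": "play_rows", "body": {
  "motion": [
    [0,0,-2,0,0,0,0.2],
    [-4,0,-2,0,0,0,0.2],
    [-8,0,-2,0,0,0,0.2],
    [-11,0,-2,0,0,0,0.2],
    [-11,0,-2,0,0,0,0.2]
  ]
}}

```text
clock: 18.55
position: [0.3809, -0.2784, 0.2555]
tool_rot: [3.14, 0.002, 0.191]
force: [0.7, -0.3, 0.1]
grip_width: 0.0511
finger_force: 0.0
```

```bash
python3 -c "
from h import *
go([.435,-.260,.25],[.435,-.26,.192])
p,d=grab('side'); t,d=grab('top')
cv2.imwrite('pics/c7.png',np.hstack([cv2.resize(p[120:340,240:400],(400,550),interpolation=3),cv2.resize(t[110:220,340:420],(400,550),interpolation=3)])[:,:,::-1])"
```

```text
t 18.55 pos [ 0.3809 -0.2784  0.2555] rot [3.14e+00 2.00e-03 1.91e-01] F [ 0.7 -0.3  0.1] w 0.0511 ff 0.0
  d cm [ 5.67 -0.78  0.54] rv [ 0.002  0.002 -0.009]
  d cm [ 5.68 -0.79  6.34] rv [ 0.002  0.002 -0.009]
```

View pics/c7.png

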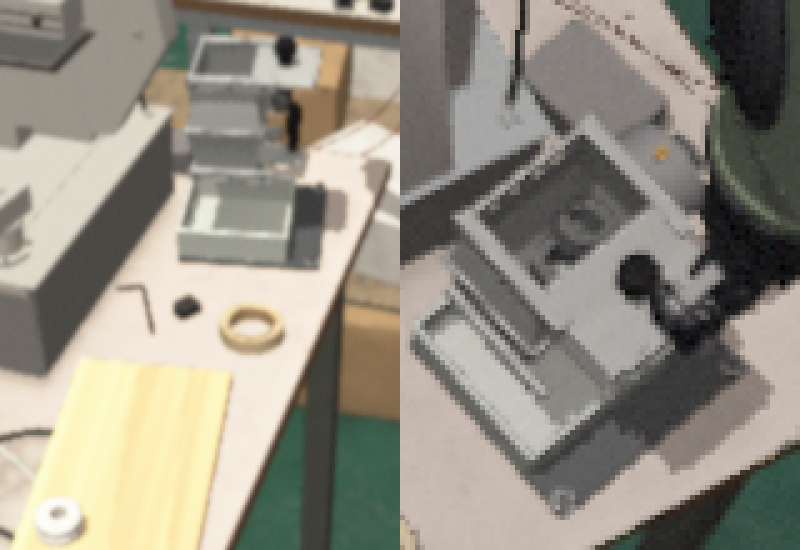

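Top crop: rings lie in the drum at crop (580,215) and (555,258), and none are on the bench or in the tray. Now gripping the cover knob.

>>> {"method": "play_rows", "body": {
  "motion": [
    [2,-0.3,-1,0,0,-0.009,0.2],
    [4,-0.6,-1,0,0,-0.009,0.2],
    [5.7,-0.8,1,0,0,-0.009,0.2],
    [5.7,-0.8,4,0,0,-0.009,0.2],
    [5.7,-0.8,6.2,0,0,-0.009,0.2]
  ]
}}

```text
clock: 19.15
position: [0.4397, -0.257, 0.1913]
tool_rot: [-3.141, 0.001, 0.206]
force: [0.3, -0.2, -0.5]
grip_width: 0.0512
finger_force: 0.0
```

>>> {"method": "play_rows", "body": {
  "motion": [
    [0,0,0,0,0,0,0.2],
    [0,0,0,0,0,0,-0.6],
    [0,0,0,0,0,0,-0.6],
    [0,0,0,0,0,0,-0.6],
    [0,0,0,0,0,0,-0.6]
  ],
  "squeeze": 40
}}

```text
clock: 19.65
position: [0.4398, -0.2595, 0.1945]
tool_rot: [3.138, -0.002, 0.203]
force: [3.8, -6.4, -1.1]
grip_width: 0.0224
finger_force: 39.6
```

>>> {"method": "play_rows", "body": {
  "motion": [
    [1.2,0,0,0,0,0,-0.6],
    [2.4,0,0,0,0,0,-0.6],
    [3.6,0,0,0,0,0,-0.6],
    [4.8,0,0,0,0,0,-0.6],
    [5.8,0,0,0,0,0,-0.6]
  ]
}}

```text
clock: 20.15
position: [0.4964, -0.248, 0.1944]
tool_rot: [3.139, -0.001, 0.202]
force: [-1.5, -9.0, 4.0]
grip_width: 0.0226
finger_force: 40.0
```

>>> {"method": "play_rows", "body": {
  "motion": [
    [0.1,0,0,0,0,0,-0.6],
    [0.2,0,0,0,0,0,-0.6],
    [0.3,0,0,0,0,0,-0.6],
    [0.3,0,0,0,0,0,-0.6],
    [0.3,0,0,0,0,0,-0.6]
  ]
}}

```text
clock: 20.65
position: [0.4984, -0.2477, 0.1944]
tool_rot: [3.139, 0.0, 0.202]
force: [-3.5, -8.4, 4.2]
grip_width: 0.0225
finger_force: 40.3
```

>>> {"method": "play_rows", "body": {
  "motion": [
    [0.1,0,0,0,0,0,-0.6],
    [0.2,0,0,0,0,0,-0.6],
    [0.3,0,0,0,0,0,-0.6],
    [0.3,0,0,0,0,0,-0.6],
    [0.3,0,0,0,0,0,-0.6]
  ]
}}

```text
clock: 21.15
position: [0.5009, -0.2472, 0.1942]
tool_rot: [3.139, 0.001, 0.202]
force: [-4.5, -8.5, 4.5]
grip_width: 0.0227
finger_force: 40.3
```

>>> {"method": "play_rows", "body": {
  "motion": [
    [0.1,0,0,0,0,0,-0.6],
    [0.2,0,0,0,0,0,-0.6],
    [0.3,0,0,0,0,0,-0.6],
    [0.4,0,0,0,0,0,-0.6],
    [0.4,0,0,0,0,0,-0.6]
  ]
}}

```text
clock: 21.65
position: [0.5044, -0.2465, 0.1939]
tool_rot: [3.139, 0.002, 0.202]
force: [-6.3, -9.3, 0.1]
grip_width: 0.0224
finger_force: 40.2
```

```bash
cat >> h.py <<'E'
def blob(cam,lo,hi,ylo,yhi,xlo,xhi,vmax=70):
    p,d=grab(cam); c=viewer.camera_info(cam);R=np.array(c['R']);t=np.array(c['t'])
    V,U=np.mgrid[0:400,0:640]; q=(np.stack([(U-c['cx'])/c['fx']*d,(V-c['cy'])/c['fy']*d,d],-1).reshape(-1,3)-t)@R
    k=(d.ravel()>0)&(p.max(2).ravel()<vmax)
    w=(q-C); cc,s=np.cos(YAW),np.sin(YAW); mx=cc*w[:,0]+s*w[:,1]; my=-s*w[:,0]+cc*w[:,1]
    k&=(mx>xlo)&(mx<xhi)&(my>ylo)&(my<yhi)&(q[:,2]>lo)&(q[:,2]<hi)
    L=np.c_[mx,my,q[:,2]][k]; 
    print(cam,len(L)); 
    if len(L): print(' local mean',L.mean(0).round(4),'min',L.min(0).round(4),'max',L.max(0).round(4))
    return L
E
python3 -c "
from h import *
go(M(0,0,.25)); p,d=grab('side')
cv2.imwrite('pics/c8.png',cv2.resize(p[110:220,290:400],(550,550),interpolation=3)[:,:,::-1])"
```

```text
t 21.65 pos [ 0.5044 -0.2465  0.1939] rot [3.139e+00 2.000e-03 2.020e-01] F [-6.3 -9.3  0.1] w 0.0224 ff 40.2
  d cm [-1.45 -0.12 -5.61] rv [0.002 0.002 0.002]
```

View pics/c8.png

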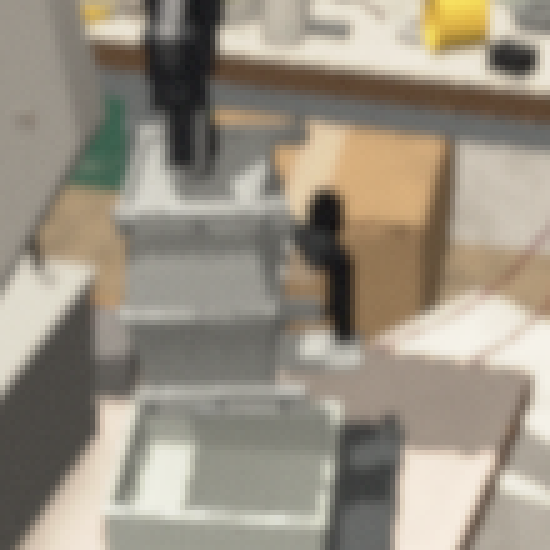

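The cover looks shut in this view, with the fingers on the knob at crop (190,160). I'll let go, back off and confirm by measuring the knob.

>>> {"method": "play_rows", "body": {
  "motion": [
    [0,0,0,0,0,0,0.2],
    [0,0,0,0,0,0,0.2],
    [0,0,-2,0,0,0,0.2],
    [0,0,-5,0,0,0,0],
    [-4,0,-6,0,0,0,-0.5]
  ]
}}

```text
clock: 22.2
position: [0.4699, -0.2508, 0.2555]
tool_rot: [3.141, -0.004, 0.208]
force: [0.0, -1.1, -0.7]
grip_width: 0.0295
finger_force: 0.0
```

>>> {"method": "play_rows", "body": {
  "motion": [
    [-4,0,0,0,0,0,-1],
    [-8,0,0,0,0,0,-1],
    [-10,0,0,0,0,0,-1],
    [-10,0,0,0,0,0,-1],
    [-10,0,0,0,0,0,-1]
  ]
}}

```text
clock: 22.7
position: [0.3686, -0.2728, 0.2536]
tool_rot: [3.14, -0.0, 0.203]
force: [-0.2, -0.0, -0.6]
grip_width: -0.0003
finger_force: 0.0
```

```bash
python3 -c "
from h import *
go(M(-.045,0,.25),M(-.045,0,.195))
for c in('top','side'): blob(c,.222,.26,-.03,.03,-.06,.04,90)
for c in('top','side'): blob(c,.1,.19,-.05,.05,-.12,-.045,90)
for c in('top','side'): blob(c,.08,.15,-.19,-.09,-.09,0.02,70)
"
```

```text
t 22.7 pos [ 0.3686 -0.2728  0.2536] rot [ 3.14  -0.     0.203] F [-0.2 -0.  -0.6] w -0.0003 ff 0.0
  d cm [7.89 0.01 0.36] rv [ 0.001 -0.     0.003]
  d cm [7.89 0.   5.86] rv [ 0.001 -0.     0.003]
top 65
 local mean [0.0079 0.0014 0.2403] min [-0.0018 -0.0102  0.2275] max [0.0209 0.0104 0.2482]
side 72
 local mean [0.0093 0.005  0.2373] min [ 0.0006 -0.0096  0.2229] max [0.0196 0.0128 0.2463]
top 57
 local mean [-0.0687  0.001   0.1569] min [-0.0792 -0.0142  0.1115] max [-0.0586  0.0115  0.1805]
side 105
 local mean [-0.0659  0.0029  0.1537] min [-0.0729 -0.0061  0.1221] max [-0.0557  0.012   0.178 ]
top 12
 local mean [-0.0279 -0.1     0.1412] min [-0.033  -0.1049  0.1306] max [-0.0191 -0.0976  0.1497]
side 52
 local mean [-0.0472 -0.1175  0.1278] min [-0.0554 -0.1473  0.1085] max [-0.0368 -0.0943  0.1345]
```

>>> {"method": "play_rows", "body": {
  "motion": [
    [3,0,0,0,0,0,-1],
    [6,0,0.5,0,0,0,-1],
    [7.9,0,2,0,0,0,-1],
    [7.9,0,4,0,0,0,-1],
    [7.9,0,5.6,0,0,0,-1]
  ]
}}

```text
clock: 23.5
position: [0.446, -0.2559, 0.1954]
tool_rot: [-3.14, 0.001, 0.205]
force: [0.5, -0.2, -0.2]
grip_width: 0.0
finger_force: 0.0
```

>>> {"method": "play_rows", "body": {
  "motion": [
    [0.7,0,0,0,0,0,-1],
    [1.4,0,0,0,0,0,-1],
    [2,0,0,0,0,0,-1],
    [2.5,0,0,0,0,0,-1],
    [2.8,0,0,0,0,0,-1]
  ]
}}

```text
clock: 24.0
position: [0.4736, -0.2509, 0.1972]
tool_rot: [3.141, 0.0, 0.204]
force: [0.4, 0.0, -0.1]
grip_width: -0.0003
finger_force: 0.0
```

>>> {"method": "play_rows", "body": {
  "motion": [
    [0.1,0,0,0,0,0,-1],
    [0.2,0,0,0,0,0,-1],
    [0.3,0,0,0,0,0,-1],
    [0.4,0,0,0,0,0,-1],
    [0.4,0,0,0,0,0,-1]
  ]
}}

```text
clock: 24.5
position: [0.4768, -0.2502, 0.1968]
tool_rot: [-3.142, 0.001, 0.204]
force: [0.3, 0.2, -0.3]
grip_width: -0.0002
finger_force: 0.0
```

>>> {"method": "play_rows", "body": {
  "motion": [
    [0.1,0,0,0,0,0,-1],
    [0.2,0,0,0,0,0,-1],
    [0.3,0,0,0,0,0,-1],
    [0.4,0,0,0,0,0,-1],
    [0.4,0,0,0,0,0,-1]
  ]
}}

```text
clock: 25.0
position: [0.4803, -0.2496, 0.1967]
tool_rot: [-3.142, 0.002, 0.203]
force: [-5.4, -0.8, 3.1]
grip_width: -0.0004
finger_force: 2.6
```

>>> {"method": "play_rows", "body": {
  "motion": [
    [0.1,0,0,0,0,0,-1],
    [0.2,0,0,0,0,0,-1],
    [0.2,0,0,0,0,0,-1],
    [0.2,0,0,0,0,0,-1],
    [0.2,0,0,0,0,0,-1]
  ]
}}

```text
clock: 25.5
position: [0.4824, -0.2492, 0.1967]
tool_rot: [3.142, 0.001, 0.204]
force: [-4.4, -1.8, 2.7]
grip_width: -0.0001
finger_force: 2.8
```

>>> {"method": "play_rows", "body": {
  "motion": [
    [0.1,0,0,0,0,0,-1],
    [0.2,0,0,0,0,0,-1],
    [0.3,0,0,0,0,0,-1],
    [0.3,0,0,0,0,0,-1],
    [0.3,0,0,0,0,0,-1]
  ]
}}

```text
clock: 26.0
position: [0.4855, -0.2485, 0.1967]
tool_rot: [3.142, 0.001, 0.204]
force: [-3.7, -1.2, 1.9]
grip_width: 0.0
finger_force: 2.3
```

>>> {"method": "play_rows", "body": {
  "motion": [
    [0.1,0,0,0,0,0,-1],
    [0.2,0,0,0,0,0,-1],
    [0.2,0,0,0,0,0,-1],
    [0.2,0,0,0,0,0,-1],
    [0.2,0,0,0,0,0,-1]
  ]
}}

```text
clock: 26.5
position: [0.4875, -0.248, 0.1967]
tool_rot: [-3.142, 0.001, 0.204]
force: [-4.1, -1.3, 1.5]
grip_width: 0.0001
finger_force: 2.2
```

>>> {"method": "play_rows", "body": {
  "motion": [
    [0.2,0,0,0,0,0,-1],
    [0.4,0,0,0,0,0,-1],
    [0.6,0,0,0,0,0,-1],
    [0.6,0,0,0,0,0,-1],
    [0.6,0,0,0,0,0,-1]
  ]
}}

```text
clock: 27.0
position: [0.4932, -0.2468, 0.1965]
tool_rot: [-3.141, 0.001, 0.204]
force: [-3.6, -1.3, -1.4]
grip_width: -0.0002
finger_force: 1.6
```

```bash
python3 -c "
from h import *
go(M(-.045,0,.25))
p,d=grab('side'); t,d=grab('top')
cv2.imwrite('pics/c9.png',np.hstack([cv2.resize(p[110:200,300:380],(400,450),interpolation=3),cv2.resize(t[110:200,330:410],(400,450),interpolation=3)])[:,:,::-1])"
```

```text
t 27.0 pos [ 0.4932 -0.2468  0.1965] rot [-3.141e+00  1.000e-03  2.040e-01] F [-3.6 -1.3 -1.4] w -0.0002 ff 1.6
  d cm [-4.85  0.04 -5.34] rv [-0.     0.001  0.004]
```

View pics/c9.png

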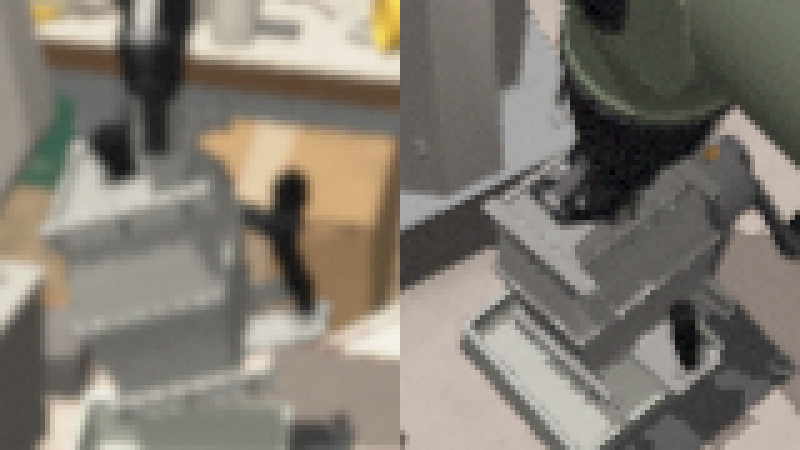

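Pushing the knob with the cover already at its stop has tilted the drum about 15°. So the cover is shut, and the crank will take out the tilt. Backing off and turning the wrist for the crank handle.

>>> {"method": "play_rows", "body": {
  "motion": [
    [-2,0,0,0,0,0,-1],
    [-4,0,-2,0,0,0,-1],
    [-6,0,-6,0,0,0,-1],
    [-9,0,-8,0,0,-0.15,-0.6],
    [-12,1,-8,0,0,-0.3,0]
  ]
}}

```text
clock: 27.6
position: [0.3795, -0.2802, 0.2797]
tool_rot: [3.137, -0.002, 0.509]
force: [1.1, -0.0, -0.5]
grip_width: 0.0281
finger_force: 0.0
```

>>> {"method": "play_rows", "body": {
  "motion": [
    [0,1,0,0,0,-0.15,0.1],
    [0,2,0,0,0,-0.3,0.1],
    [0,4,0,0,0,-0.45,0.1],
    [0,6,0,0,0,-0.6,0.1],
    [0,8,0,0,0,-0.75,0.1]
  ]
}}

```text
clock: 28.1
position: [0.418, -0.3513, 0.2772]
tool_rot: [3.141, 0.0, 1.257]
force: [-0.2, 0.1, -0.1]
grip_width: 0.0469
finger_force: 0.0
```

```bash
python3 -c "
from h import *
go(M(-.055,-.14,.2),yaw=1.77); print(observe()['qpos'].round(2))
for c in('top','side'): L=blob(c,.09,.17,-.175,-.108,-.1,0.02,80)
for c in('top','side'): blob(c,.1,.22,-.05,.05,-.12,-.045,90)
for c in('top','side'): blob(c,.2,.26,-.03,.03,-.06,.06,90)
"
```

```text
t 28.1 pos [ 0.418  -0.3513  0.2772] rot [3.141 0.    1.257] F [-0.2  0.1 -0.1] w 0.0469 ff 0.0
  d cm [-2.84  5.75  7.73] rv [ 0.001  0.001 -0.513]
[ 1.1   0.39 -0.68  1.69  0.26  1.16  0.03]
top 121
 local mean [-0.0565 -0.1365  0.1402] min [-0.0679 -0.1657  0.1293] max [-0.0442 -0.1093  0.1463]
side 39
 local mean [-0.0567 -0.1286  0.1425] min [-0.0637 -0.1533  0.1368] max [-0.0489 -0.1093  0.1462]
top 71
 local mean [-0.069   0.0003  0.1727] min [-0.0872 -0.0203  0.1272] max [-0.0551  0.0068  0.1957]
side 100
 local mean [-0.0666  0.0034  0.1704] min [-0.0779 -0.0052  0.1409] max [-0.053   0.011   0.1938]
top 68
 local mean [0.0233 0.0009 0.2347] min [-0.0147 -0.0183  0.2009] max [0.0486 0.0106 0.2436]
side 84
 local mean [0.0257 0.0045 0.2321] min [ 0.0162 -0.0097  0.211 ] max [0.0374 0.0123 0.243 ]
```

>>> {"method": "play_rows", "body": {
  "motion": [
    [-1,1.5,0,0,0,-0.14,0.2],
    [-2,3,0,0,0,-0.28,0.2],
    [-3,4.5,0,0,0,-0.42,0.2],
    [-3,5.5,2,0,0,-0.513,0.2],
    [-3,5.5,5,0,0,-0.513,0.2]
  ]
}}

```text
clock: 28.9
position: [0.4614, -0.3966, 0.2274]
tool_rot: [3.14, 0.002, 1.767]
force: [-0.3, 0.9, -1.3]
grip_width: 0.0512
finger_force: 0.0
```

```bash
python3 -c "
from h import *
go(M(-.058,-.14,.15),M(-.058,-.14,.094),yaw=1.77)
blob('side',.09,.17,-.175,-.108,-.1,0.02,80)"
```

```text
t 28.9 pos [ 0.4614 -0.3966  0.2274] rot [3.140e+00 2.000e-03 1.767e+00] F [-0.3  0.9 -1.3] w 0.0512 ff 0.0
  d cm [ 0.01 -0.05  7.74] rv [ 0.002  0.002 -0.003]
  d cm [ 0.02 -0.06 13.34] rv [ 0.002  0.002 -0.003]
side 40
 local mean [-0.0567 -0.1281  0.1425] min [-0.0636 -0.1482  0.1368] max [-0.0485 -0.1085  0.147 ]
```

>>> {"method": "play_rows", "body": {
  "motion": [
    [0,-0.1,3.5,0,0,0,0.2],
    [0,-0.1,7,0,0,0,0.2],
    [0,-0.1,10,0,0,0,0.2],
    [0,-0.1,12.5,0,0,0,0.2],
    [0,-0.1,13.3,0,0,0,0.2]
  ]
}}

```text
clock: 29.45
position: [0.4576, -0.3959, 0.0925]
tool_rot: [-3.139, -0.002, 1.763]
force: [0.5, -0.1, 0.8]
grip_width: 0.051
finger_force: 0.0
```

>>> {"method": "play_rows", "body": {
  "motion": [
    [0,0,0,0,0,0,0.2],
    [0,0,0,0,0,0,-0.7],
    [0,0,0,0,0,0,-0.7],
    [0,0,0,0,0,0,-0.7],
    [0,0,0,0,0,0,-0.7]
  ],
  "squeeze": 70
}}

```text
clock: 29.95
position: [0.4619, -0.3966, 0.0962]
tool_rot: [3.137, 0.003, 1.765]
force: [12.7, 2.1, 2.0]
grip_width: 0.021
finger_force: 68.4
```

```bash
cat >> h.py <<'E'
def loc(w):
    v=np.array(w)-C; c,s=np.cos(YAW),np.sin(YAW); return np.array([c*v[0]+s*v[1],-s*v[0]+c*v[1],v[2]])
E
python3 -c "
from h import *
go(yaw=1.77); print(loc(observe()['position']).round(4))
for c in('top','side'): blob(c,.1,.22,-.05,.05,-.12,-.045,90)"
```

```text
t 29.95 pos [ 0.4619 -0.3966  0.0962] rot [3.137e+00 3.000e-03 1.765e+00] F [12.7  2.1  2. ] w 0.021 ff 68.4
[-0.057  -0.1401 -0.0638]
top 76
 local mean [-0.0679  0.0013  0.1781] min [-0.0893 -0.0116  0.1286] max [-0.0512  0.0498  0.2007]
side 105
 local mean [-0.0651  0.0029  0.1767] min [-0.0778 -0.0167  0.1382] max [-0.0503  0.0116  0.2001]
```

>>> {"method": "play_rows", "body": {
  "motion": [
    [0,-0.35,-0.96,0,0,0,-0.7],
    [0,-0.54,-1.96,0,0,0,-0.7],
    [0,-0.58,-2.98,0,0,0,-0.7],
    [0,-0.45,-3.99,0,0,0,-0.7],
    [0,-0.17,-4.97,0,0,0,-0.7]
  ],
  "squeeze": 80
}}

```text
clock: 30.55
position: [0.4624, -0.3964, 0.1461]
tool_rot: [3.132, 0.003, 1.766]
force: [36.2, -2.2, -22.8]
grip_width: 0.0205
finger_force: 79.1
```

```bash
python3 -c "
from h import *
go(yaw=1.77); print(loc(observe()['position']).round(4))"
```

```text
t 30.55 pos [ 0.4624 -0.3964  0.1461] rot [3.132e+00 3.000e-03 1.766e+00] F [ 36.2  -2.2 -22.8] w 0.0205 ff 79.1
[-0.0566 -0.14   -0.0139]
```

>>> {"method": "play_rows", "body": {
  "motion": [
    [0,0.2,0,0,0,0,-0.7],
    [0,0.4,0.1,0,0,0,-0.7],
    [0,0.5,0.2,0,0,0,-0.7],
    [0,0.5,0.2,0,0,0,-0.7],
    [0,0.5,0.2,0,0,0,-0.7]
  ]
}}

```text
clock: 31.05
position: [0.4612, -0.3967, 0.142]
tool_rot: [-3.14, 0.001, 1.763]
force: [-4.9, -1.4, 5.6]
grip_width: 0.0211
finger_force: 82.4
```

```bash
python3 -c "
from h import *
go(yaw=1.77); print(loc(observe()['position']).round(4))"
```

```text
t 31.05 pos [ 0.4612 -0.3967  0.142 ] rot [-3.140e+00  1.000e-03  1.763e+00] F [-4.9 -1.4  5.6] w 0.0211 ff 82.4
[-0.0578 -0.14   -0.018 ]
```

>>> {"method": "play_rows", "body": {
  "motion": [
    [0,0.43,-0.92,0,0,0,-0.7],
    [0,1.0,-1.76,0,0,0,-0.7],
    [0,1.69,-2.49,0,0,0,-0.7],
    [0,2.49,-3.12,0,0,0,-0.7],
    [0,3.37,-3.61,0,0,0,-0.7]
  ]
}}

```text
clock: 31.55
position: [0.4929, -0.3903, 0.1783]
tool_rot: [-3.137, -0.0, 1.762]
force: [-14.1, 2.1, 13.0]
grip_width: 0.0212
finger_force: 83.4
```

```bash
python3 -c "
from h import *
go(yaw=1.77); print(loc(observe()['position']).round(4))"
```

```text
t 31.55 pos [ 0.4929 -0.3903  0.1783] rot [-3.137 -0.     1.762] F [-14.1   2.1  13. ] w 0.0212 ff 83.4
[-0.0254 -0.1401  0.0183]
```

>>> {"method": "play_rows", "body": {
  "motion": [
    [0,0.9,-0.54,0,0,0,-0.7],
    [0,1.92,-0.73,0,0,0,-0.7],
    [0,2.97,-0.77,0,0,0,-0.7],
    [0,4.0,-0.64,0,0,0,-0.7],
    [0,5.0,-0.35,0,0,0,-0.7]
  ]
}}

```text
clock: 32.05
position: [0.5441, -0.3799, 0.181]
tool_rot: [-3.14, -0.0, 1.764]
force: [-6.6, -1.5, -4.0]
grip_width: 0.021
finger_force: 82.4
```

```bash
python3 -c "
from h import *
go(yaw=1.77); print(loc(observe()['position']).round(4))"
```

```text
t 32.05 pos [ 0.5441 -0.3799  0.181 ] rot [-3.14  -0.     1.764] F [-6.6 -1.5 -4. ] w 0.021 ff 82.4
[ 0.0268 -0.14    0.021 ]
```

>>> {"method": "play_rows", "body": {
  "motion": [
    [0,0.4,0.17,0,0,0,-0.7],
    [0,0.78,0.36,0,0,0,-0.7],
    [0,1.47,0.78,0,0,0,-0.7],
    [0,2.11,1.28,0,0,0,-0.7],
    [0,2.4,1.56,0,0,0,-0.7]
  ]
}}

```text
clock: 32.55
position: [0.5667, -0.3755, 0.1656]
tool_rot: [-3.138, -0.0, 1.763]
force: [-35.7, 6.8, 48.4]
grip_width: 0.0204
finger_force: 88.7
```

```bash
python3 -c "
from h import *
go(yaw=1.77); print(loc(observe()['position']).round(4))"
```

```text
t 32.55 pos [ 0.5667 -0.3755  0.1656] rot [-3.138 -0.     1.763] F [-35.7   6.8  48.4] w 0.0204 ff 88.7
[ 0.0498 -0.1402  0.0056]
```

The drum has reached its upside-down stop, and the force shows the contact. I'll ease off, let the rings settle, then turn back.

>>> {"method": "play_rows", "body": {
  "motion": [
    [0,-0.3,-0.3,0,0,0,-0.7],
    [0,-0.4,-0.4,0,0,0,-0.7],
    [0,-0.4,-0.4,0,0,0,-0.7],
    [0,-0.4,-0.4,0,0,0,-0.7],
    [0,-0.4,-0.4,0,0,0,-0.7]
  ]
}}

```text
clock: 33.05
position: [0.5633, -0.376, 0.1691]
tool_rot: [-3.14, -0.001, 1.764]
force: [-5.0, 1.3, -4.4]
grip_width: 0.0206
finger_force: 82.4
```

```bash
python3 -c "
from h import *
go(yaw=1.77); print(loc(observe()['position']).round(4)); p,d=grab('side'); grab('top')
cv2.imwrite('pics/c10.png',cv2.resize(p[110:220,290:400],(550,550),interpolation=3)[:,:,::-1])"
```

```text
t 33.05 pos [ 0.5633 -0.376   0.1691] rot [-3.140e+00 -1.000e-03  1.764e+00] F [-5.   1.3 -4.4] w 0.0206 ff 82.4
[ 0.0464 -0.14    0.0091]
```

View pics/c10.png

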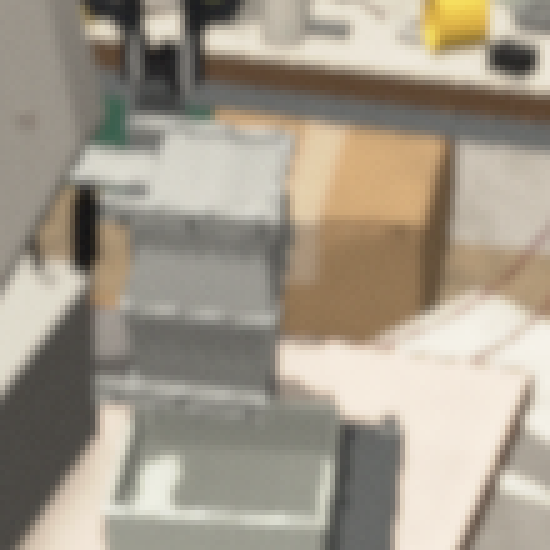

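Side crop: the drum is level and upside down, with the gate post hanging at (85,225). The tray is empty. Turning back now.

>>> {"method": "play_rows", "body": {
  "motion": [
    [0,-0.93,-0.68,0,0,0,-0.7],
    [0,-1.95,-1.19,0,0,0,-0.7],
    [0,-3.05,-1.51,0,0,0,-0.7],
    [0,-4.19,-1.63,0,0,0,-0.7],
    [0,-5.34,-1.55,0,0,0,-0.7]
  ]
}}

```text
clock: 33.65
position: [0.5108, -0.3865, 0.1848]
tool_rot: [3.141, 0.0, 1.764]
force: [12.2, -3.6, -29.2]
grip_width: 0.0205
finger_force: 79.8
```

```bash
cat >> h.py <<'E'
def arc(phis,r=.0657,c=(.003,-.0405)):
    o=observe(); l=loc(o['position']); a=np.array([l[0]-c[0],l[2]-c[1]])
    print('F',o['force'].round(1),'w',round(o['grip_width'],4),'rel',a.round(4),'r',np.hypot(*a).round(4),'phi',np.degrees(np.arctan2(a[1],a[0])).round(1)%360,'y',l[1].round(4))
    for f in phis:
        f=np.radians(f); b=r*np.array([np.cos(f),np.sin(f)])-a; print('  dy %.2f dz %.2f'%(b[0]*100,-b[1]*100))
E
python3 -c "
from h import *
arc([108,118,128,138,148])"
```

```text
F [ 12.2  -3.6 -29.2] w 0.0205 rel [-0.0101  0.0653] r 0.0661 phi 98.8 y -0.1399
  dy -1.02 dz 0.28
  dy -2.07 dz 0.73
  dy -3.03 dz 1.35
  dy -3.87 dz 2.14
  dy -4.56 dz 3.05
```

>>> {"method": "play_rows", "body": {
  "motion": [
    [0,-0.95,0.6,0,0,0,-0.7],
    [0,-1.95,1.05,0,0,0,-0.7],
    [0,-2.85,1.6,0,0,0,-0.7],
    [0,-3.65,2.35,0,0,0,-0.7],
    [0,-4.3,3.2,0,0,0,-0.7]
  ]
}}

```text
clock: 34.15
position: [0.4674, -0.3956, 0.1549]
tool_rot: [-3.14, 0.002, 1.763]
force: [-6.9, 1.9, 10.5]
grip_width: 0.0209
finger_force: 84.6
```

```bash
python3 -c "
from h import *
arc([158,168,178,188,198])"
```

```text
F [-6.9  1.9 10.5] w 0.0209 rel [-0.0544  0.0354] r 0.0649 phi 147.0 y -0.1401
  dy -0.65 dz 1.08
  dy -0.98 dz 2.17
  dy -1.12 dz 3.31
  dy -1.06 dz 4.45
  dy -0.81 dz 5.57
```

>>> {"method": "play_rows", "body": {
  "motion": [
    [0,-0.6,1.05,0,0,0,-0.7],
    [0,-0.92,2.15,0,0,0,-0.7],
    [0,-1.05,3.3,0,0,0,-0.7],
    [0,-1.0,4.4,0,0,0,-0.7],
    [0,-0.75,5.5,0,0,0,-0.7]
  ]
}}

```text
clock: 34.65
position: [0.4611, -0.3968, 0.0986]
tool_rot: [-3.141, 0.001, 1.763]
force: [-0.2, 2.8, 5.0]
grip_width: 0.0209
finger_force: 83.7
```

```bash
python3 -c "
from h import *
arc([204,210,216,221,224],.065)"
```

```text
F [-0.2  2.8  5. ] w 0.0209 rel [-0.0609 -0.0209] r 0.0644 phi 198.9 y -0.1401
  dy 0.15 dz 0.56
  dy 0.46 dz 1.16
  dy 0.83 dz 1.73
  dy 1.19 dz 2.18
  dy 1.42 dz 2.43
```

>>> {"method": "play_rows", "body": {
  "motion": [
    [0,0.15,0.56,0,0,0,-0.7],
    [0,0.46,1.16,0,0,0,-0.7],
    [0,0.83,1.73,0,0,0,-0.7],
    [0,1.19,2.15,0,0,0,-0.7],
    [0,1.3,2.3,0,0,0,-0.7]
  ]
}}

```text
clock: 35.15
position: [0.4754, -0.3938, 0.075]
tool_rot: [3.141, 0.001, 1.764]
force: [2.0, -1.5, 6.8]
grip_width: 0.0208
finger_force: 83.6
```

```bash
python3 -c "
from h import *
arc([224,226],.065)"
```

```text
F [ 2.  -1.5  6.8] w 0.0208 rel [-0.0463 -0.0445] r 0.0642 phi 223.8 y -0.14
  dy -0.04 dz 0.07
  dy 0.12 dz 0.23
```

Near upright. Nudging gently to the stop.

>>> {"method": "play_rows", "body": {
  "motion": [
    [0,0.05,0.05,0,0,0,-0.7],
    [0,0.1,0.1,0,0,0,-0.7],
    [0,0.15,0.15,0,0,0,-0.7],
    [0,0.2,0.2,0,0,0,-0.7],
    [0,0.2,0.2,0,0,0,-0.7]
  ]
}}

```text
clock: 35.65
position: [0.4762, -0.3937, 0.074]
tool_rot: [-3.14, 0.001, 1.764]
force: [-7.5, 0.9, 19.7]
grip_width: 0.0207
finger_force: 85.3
```

```bash
python3 -c "
from h import *
arc([224,226],.065)"
```

```text
F [-7.5  0.9 19.7] w 0.0207 rel [-0.0455 -0.0455] r 0.0643 phi 225.0 y -0.1401
  dy -0.13 dz -0.03
  dy 0.03 dz 0.13
```

>>> {"method": "play_rows", "body": {
  "motion": [
    [0,-0.15,-0.15,0,0,0,-0.7],
    [0,-0.15,-0.15,0,0,0,0.1],
    [0,-0.15,-0.15,0,0,0,0.1],
    [0,-0.15,-0.15,0,0,0,0.1],
    [0,-0.15,-3,0,0,0,0.1]
  ]
}}

```text
clock: 36.15
position: [0.4732, -0.3925, 0.1003]
tool_rot: [-3.137, -0.004, 1.764]
force: [-0.3, -0.3, -0.1]
grip_width: 0.047
finger_force: 0.0
```

>>> {"method": "play_rows", "body": {
  "motion": [
    [0,0,-5,0,0,0,0.1],
    [0,0,-10,0,0,0,0.1],
    [0,-1,-15,0,0,0,0.1],
    [0,-4,-17,0,0,0.14,0.1],
    [0,-7,-17,0,0,0.28,0.1]
  ]
}}

```text
clock: 36.65
position: [0.4069, -0.4073, 0.2761]
tool_rot: [3.139, 0.003, 1.479]
force: [0.1, -1.2, -0.5]
grip_width: 0.0467
finger_force: 0.0
```

>>> {"method": "play_rows", "body": {
  "motion": [
    [1,0,0,0,0,0.14,0],
    [2,0,0,0,0,0.28,0],
    [4,0,0,0,0,0.43,0],
    [6,0,0,0,0,0.58,0],
    [8,0,0,0,0,0.72,0]
  ]
}}

```text
clock: 37.15
position: [0.4132, -0.3264, 0.2729]
tool_rot: [-3.141, 0.001, 0.758]
force: [0.2, 0.3, 0.5]
grip_width: 0.0429
finger_force: 0.0
```

```bash
python3 -c "
from h import *
go(M(-.12,0,.25)); print(loc(observe()['position']))
for c in('top','side'): blob(c,.1,.19,-.05,.05,-.12,-.045,90)
for c in('top','side'): blob(c,.222,.26,-.03,.03,-.06,.04,90)
for c in('top','side'): blob(c,.09,.17,-.175,-.108,-.1,0.02,80)
"
```

```text
t 37.15 pos [ 0.4132 -0.3264  0.2729] rot [-3.141e+00  1.000e-03  7.580e-01] F [0.2 0.3 0.5] w 0.0429 ff 0.0
  d cm [ 0.79 -6.76  2.3 ] rv [-0.001  0.001  0.558]
[-0.09088392 -0.06157272  0.1129092 ]
top 52
 local mean [-0.066 -0.001  0.153] min [-0.0731 -0.049   0.1096] max [-0.0468  0.0077  0.1738]
side 101
 local mean [-0.0655  0.0026  0.148 ] min [-0.0726 -0.0055  0.1172] max [-0.0585  0.0102  0.1742]
top 57
 local mean [0.0024 0.002  0.2419] min [-0.0075 -0.0092  0.2276] max [0.0136 0.0109 0.247 ]
side 69
 local mean [0.0045 0.0055 0.237 ] min [-0.0044 -0.0078  0.2225] max [0.014  0.0121 0.2474]
top 71
 local mean [-0.0442 -0.1263  0.1241] min [-0.0568 -0.1537  0.1168] max [-0.0336 -0.1096  0.1317]
side 41
 local mean [-0.045  -0.1284  0.1265] min [-0.0532 -0.1508  0.1213] max [-0.0344 -0.1096  0.1306]
```

The drum is upright (crank handle at −44 mm) and the cover is shut (knob at +3 mm). The gate post is at local (−66, 1) mm. Going for the gate.

>>> {"method": "play_rows", "body": {
  "motion": [
    [0.2,-1.5,0.5,0,0,0.14,0],
    [0.4,-3,1,0,0,0.28,0],
    [0.6,-4.5,1.5,0,0,0.42,0],
    [0.8,-6,2,0,0,0.557,0],
    [0.8,-6.8,2.3,0,0,0.557,0]
  ]
}}

```text
clock: 37.95
position: [0.3713, -0.2724, 0.2497]
tool_rot: [-3.141, 0.001, 0.205]
force: [0.7, 0.2, -0.3]
grip_width: 0.0427
finger_force: 0.0
```

```bash
python3 -c "
from h import *
go(M(-.074,.001,.19),M(-.074,0.001,.117)); print(loc(observe()['position']))
"
```

```text
t 37.95 pos [ 0.3713 -0.2724  0.2497] rot [-3.141e+00  1.000e-03  2.050e-01] F [ 0.7  0.2 -0.3] w 0.0427 ff 0.0
  d cm [ 4.73 -0.11  5.96] rv [-0.     0.001  0.005]
  d cm [ 4.74 -0.1  13.26] rv [-0.     0.001  0.005]
[-0.12119217 -0.00032485  0.08970752]
```

>>> {"method": "play_rows", "body": {
  "motion": [
    [0,-0.1,4,0,0,0,0],
    [0,-0.1,8,0,0,0,0],
    [0,-0.1,12,0,0,0,0],
    [0,-0.1,13.2,0,0,0,0],
    [1.5,-0.1,13.2,0,0,0,0]
  ]
}}

```text
clock: 38.45
position: [0.3848, -0.269, 0.117]
tool_rot: [-3.139, 0.004, 0.208]
force: [0.2, 0.0, 0.5]
grip_width: 0.0426
finger_force: 0.0
```

>>> {"method": "play_rows", "body": {
  "motion": [
    [1.5,0,0,0,0,0,0],
    [2.7,0,0,0,0,0,0],
    [3.2,0,0,0,0,0,0],
    [3.2,0,0,0,0,0,-0.8],
    [3.2,0,0,0,0,0,-0.8]
  ],
  "squeeze": 70
}}

```text
clock: 38.95
position: [0.4179, -0.2631, 0.1185]
tool_rot: [3.14, 0.0, 0.207]
force: [7.0, -33.1, 3.8]
grip_width: 0.0146
finger_force: 30.7
```

>>> {"method": "play_rows", "body": {
  "motion": [
    [0,0,0,0,0,0,-0.8],
    [0,0,0,0,0,0,-0.8],
    [0,0,0,0,0,0,-0.8],
    [0,0,0,0,0,0,-0.8],
    [0,0,0,0,0,0,-0.8]
  ]
}}

```text
clock: 39.45
position: [0.418, -0.2638, 0.1187]
tool_rot: [3.139, -0.001, 0.206]
force: [4.7, -10.2, -0.5]
grip_width: 0.0133
finger_force: 68.2
```

```bash
python3 -c "
from h import *
go(); print(loc(observe()['position']).round(4))
"
```

```text
t 39.45 pos [ 0.418  -0.2638  0.1187] rot [ 3.139e+00 -1.000e-03  2.060e-01] F [  4.7 -10.2  -0.5] w 0.0133 ff 68.2
[-0.0737 -0.0012 -0.0413]
```

>>> {"method": "play_rows", "body": {
  "motion": [
    [-1.2,0,0,0,0,0,-0.8],
    [-2.4,0,0,0,0,0,-0.8],
    [-3.6,0,0,0,0,0,-0.8],
    [-4.8,0,0,0,0,0,-0.8],
    [-5.8,0,0,0,0,0,-0.8]
  ]
}}

```text
clock: 39.95
position: [0.3608, -0.2754, 0.1188]
tool_rot: [3.139, -0.001, 0.206]
force: [3.5, -7.4, 1.3]
grip_width: 0.0134
finger_force: 68.8
```

>>> {"method": "play_rows", "body": {
  "motion": [
    [-0.1,0,0,0,0,0,-0.8],
    [-0.2,0,0,0,0,0,-0.8],
    [-0.3,0,0,0,0,0,-0.8],
    [-0.3,0,0,0,0,0,-0.8],
    [-0.3,0,0,0,0,0,-0.8]
  ]
}}

```text
clock: 40.45
position: [0.3592, -0.2758, 0.1189]
tool_rot: [3.139, -0.002, 0.206]
force: [7.7, -4.6, 0.0]
grip_width: 0.013
finger_force: 68.4
```

```bash
python3 -c "
from h import *
go(); print(loc(observe()['position']).round(4))
for c in('top','side'): blob(c,.1,.145,-.05,.05,-.16,-.045,90)
p=np.load('/tmp/side.npz')['p']; t=np.load('/tmp/top.npz')['p']
cv2.imwrite('pics/c11.png',np.hstack([cv2.resize(p[120:220,290:390],(400,400),interpolation=3),cv2.resize(t[120:220,330:430],(400,400),interpolation=3)])[:,:,::-1])"
```

```text
t 40.45 pos [ 0.3592 -0.2758  0.1189] rot [ 3.139e+00 -2.000e-03  2.060e-01] F [ 7.7 -4.6  0. ] w 0.013 ff 68.4
[-0.1337 -0.0012 -0.0411]
top 5
 local mean [-0.0761  0.0028  0.1113] min [-0.0999 -0.0461  0.107 ] max [-0.0503  0.0495  0.1174]
side 23
 local mean [-0.1244  0.0044  0.1333] min [-0.1283 -0.0017  0.1162] max [-0.12    0.0107  0.144 ]
```

View pics/c11.png

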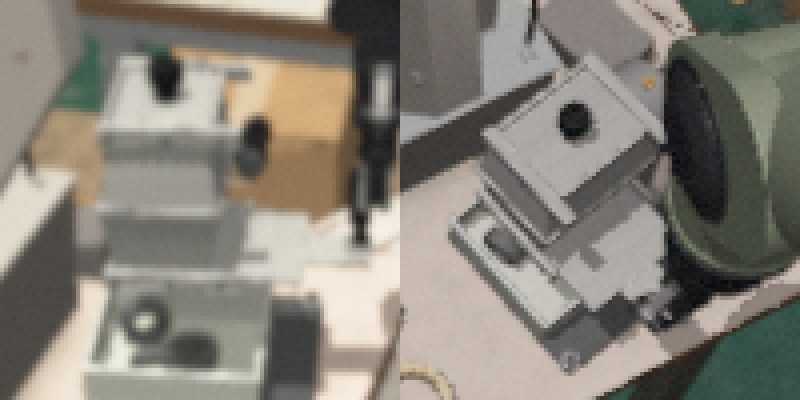

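Side crop: the gate is drawn out and rings lie in the tray, one upright at (145,318) and more at (190,345). I'll pull on to the stop, then check the tray for all three.

>>> {"method": "play_rows", "body": {
  "motion": [
    [-0.1,0,0,0,0,0,-0.8],
    [-0.2,0,0,0,0,0,-0.8],
    [-0.3,0,0,0,0,0,-0.8],
    [-0.3,0,0,0,0,0,-0.8],
    [-0.3,0,0,0,0,0,-0.8]
  ]
}}

```text
clock: 41.05
position: [0.3592, -0.2759, 0.1195]
tool_rot: [3.138, -0.007, 0.208]
force: [22.6, -0.9, -1.6]
grip_width: 0.0135
finger_force: 68.3
```

```bash
python3 -c "
from h import *
go(); print(loc(observe()['position']).round(4))
for c in('side','top'):
  p,d=grab(c); ci=viewer.camera_info(c);R=np.array(ci['R']);t=np.array(ci['t'])
  V,U=np.mgrid[0:400,0:640]; q=(np.stack([(U-ci['cx'])/ci['fx']*d,(V-ci['cy'])/ci['fy']*d,d],-1).reshape(-1,3)-t)@R
  w=q-C; cc,s=np.cos(YAW),np.sin(YAW); mx=cc*w[:,0]+s*w[:,1]; my=-s*w[:,0]+cc*w[:,1]
  k=(d.ravel()>0)&(q[:,2]>.008)&(q[:,2]<.065)&(mx>-.064)&(mx<.048)&(my>-.055)&(my<.06)
  # height map, 5mm bins (rows y from +60 to -55, cols x)
  H=np.full((23,23),-1.0); D=np.full((23,23),999)
  for x,y,z,b in zip(mx[k],my[k],q[k,2],p.max(2).ravel()[k]):
    i=int((.06-y)/.005);j=int((x+.064)/.005); H[i,j]=max(H[i,j],z*1000); D[i,j]=min(D[i,j],b)
  print(c,'height mm | min brightness')
  for i in range(23): print(' '.join('%2d'%h if h>=0 else ' .' for h in H[i]),'|',' '.join('%3d'%h if h<999 else '  .' for h in D[i]))
"
```

```text
t 41.05 pos [ 0.3592 -0.2759  0.1195] rot [ 3.138 -0.007  0.208] F [22.6 -0.9 -1.6] w 0.0135 ff 68.3
[-0.1337 -0.0014 -0.0405]
side height mm | min brightness
46 44 45 43 37 44 37 36 42 44 45 38 34 34 44 44 42 42 45 43 45 40 43 | 116 146 156 137 138 152 159 158 154 143 144 156 154 135 149 150 157 155 157 152 155 156 216
 .  .  .  .  .  .  .  .  .  .  .  .  .  .  .  .  .  . 39  .  .  .  . |   .   .   .   .   .   .   .   .   .   .   .   .   .   .   .   .   .   . 225   .   .   .   .
44  .  .  .  .  .  .  .  .  .  .  .  .  .  .  .  .  .  .  .  .  .  . | 193   .   .   .   .   .   .   .   .   .   .   .   .   .   .   .   .   .   .   .   .   .   .
46  .  .  .  .  .  .  .  .  . 45 45 42 47 49 45 36  .  .  .  .  .  . | 208   .   .   .   .   .   .   .   .   .  83  86  94 106 100 107 166   .   .   .   .   .   .
 .  .  .  .  .  .  .  .  . 30 41 46 45 48 50 39 37  .  .  .  .  .  . |   .   .   .   .   .   .   .   .   . 141  78  88 108 107 105 100 139   .   .   .   .   .   .
46  .  .  .  .  .  .  .  . 32 44 31 46 50 47 45 39  .  .  .  .  .  . | 183   .   .   .   .   .   .   .   .  93  77 112  92  85
[... 5887 characters left out ...]
   .   .   .   .   .   .   .   .   .   .   .   .
 .  .  .  .  .  .  .  .  .  .  .  .  .  .  .  .  .  .  .  .  .  .  . |   .   .   .   .   .   .   .   .   .   .   .   .   .   .   .   .   .   .   .   .   .   .   .
 .  .  .  .  .  .  .  .  .  .  .  .  .  .  .  .  .  .  .  .  .  .  . |   .   .   .   .   .   .   .   .   .   .   .   .   .   .   .   .   .   .   .   .   .   .   .
 .  .  .  .  .  .  .  .  .  .  .  .  .  .  .  .  .  .  .  .  .  .  . |   .   .   .   .   .   .   .   .   .   .   .   .   .   .   .   .   .   .   .   .   .   .   .
 .  .  .  .  .  .  .  .  .  .  .  .  .  .  .  .  .  .  .  .  .  .  . |   .   .   .   .   .   .   .   .   .   .   .   .   .   .   .   .   .   .   .   .   .   .   .
```

The gate is at its stop: 22 N and no more travel. The depth map shows three separate rings in the tray, all below 51 mm. Pushing the gate shut.

>>> {"method": "play_rows", "body": {
  "motion": [
    [1.3,0,0,0,0,0,-0.8],
    [2.6,0,0,0,0,0,-0.8],
    [3.9,0,0,0,0,0,-0.8],
    [5.2,0,0,0,0,0,-0.8],
    [6.2,0,0,0,0,0,-0.8]
  ]
}}

```text
clock: 41.65
position: [0.4156, -0.2642, 0.1183]
tool_rot: [3.14, 0.001, 0.205]
force: [-0.5, -12.4, -2.5]
grip_width: 0.0137
finger_force: 68.7
```

>>> {"method": "play_rows", "body": {
  "motion": [
    [0.1,0,0,0,0,0,-0.8],
    [0.2,0,0,0,0,0,-0.8],
    [0.2,0,0,0,0,0,-0.8],
    [0.2,0,0,0,0,0,-0.8],
    [0.2,0,0,0,0,0,-0.8]
  ]
}}

```text
clock: 42.15
position: [0.4175, -0.2639, 0.1184]
tool_rot: [3.139, 0.0, 0.205]
force: [2.5, -10.6, -3.7]
grip_width: 0.0135
finger_force: 68.6
```

```bash
python3 -c "
from h import *
go(); print(loc(observe()['position']).round(4))"
```

```text
t 42.15 pos [ 0.4175 -0.2639  0.1184] rot [3.139 0.    0.205] F [  2.5 -10.6  -3.7] w 0.0135 ff 68.6
[-0.0742 -0.0012 -0.0416]
```

>>> {"method": "play_rows", "body": {
  "motion": [
    [0.1,0,0,0,0,0,-0.8],
    [0.2,0,0,0,0,0,-0.8],
    [0.2,0,0,0,0,0,-0.8],
    [0.2,0,0,0,0,0,-0.8],
    [0.2,0,0,0,0,0,-0.8]
  ]
}}

```text
clock: 42.65
position: [0.4181, -0.2637, 0.1183]
tool_rot: [3.14, 0.003, 0.205]
force: [-5.8, -12.0, 2.1]
grip_width: 0.0135
finger_force: 69.2
```

>>> {"method": "play_rows", "body": {
  "motion": [
    [0.1,0,0,0,0,0,-0.8],
    [0.1,0,0,0,0,0,-0.8],
    [0.1,0,0,0,0,0,-0.8],
    [0.1,0,0,0,0,0,-0.8],
    [0.1,0,0,0,0,0,-0.8]
  ]
}}

```text
clock: 43.15
position: [0.4181, -0.2637, 0.1181]
tool_rot: [3.14, 0.004, 0.204]
force: [-10.1, -11.5, 3.9]
grip_width: 0.0135
finger_force: 69.5
```

```bash
python3 -c "
from h import *
go(); print(loc(observe()['position']).round(4))"
```

```text
t 43.15 pos [ 0.4181 -0.2637  0.1181] rot [3.14  0.004 0.204] F [-10.1 -11.5   3.9] w 0.0135 ff 69.5
[-0.0736 -0.0011 -0.0419]
```

The gate is at its shut stop. Releasing and withdrawing.

>>> {"method": "play_rows", "body": {
  "motion": [
    [0,0,0,0,0,0,0],
    [0,0,0,0,0,0,0],
    [0,0,0,0,0,0,0],
    [-2,0,0,0,0,0,0],
    [-5,0,0,0,0,0,0]
  ]
}}

```text
clock: 43.65
position: [0.3722, -0.2711, 0.118]
tool_rot: [-3.141, -0.0, 0.209]
force: [0.6, -0.7, -0.1]
grip_width: 0.0428
finger_force: 0.0
```

>>> {"method": "play_rows", "body": {
  "motion": [
    [0,0,-3,0,0,0,0],
    [0,0,-8,0,0,0,0],
    [0,0,-13,0,0,0,0],
    [0,0,-17,0,0,0,0],
    [0,0,-17,0,0,0,0]
  ]
}}

```text
clock: 44.15
position: [0.3736, -0.2724, 0.2928]
tool_rot: [3.136, -0.004, 0.207]
force: [-0.2, 0.4, 0.1]
grip_width: 0.043
finger_force: 0.0
```

```bash
python3 -c "
from h import *
go()
for c in('side','top'): blob(c,.1,.19,-.05,.05,-.15,-.045,90)
for c in('side','top'): blob(c,.222,.26,-.03,.03,-.06,.04,90)
blob('side',.09,.17,-.175,-.108,-.1,0.02,80)
p=np.load('/tmp/side.npz')['p']; t=np.load('/tmp/top.npz')['p']
cv2.imwrite('pics/c12.png',np.hstack([cv2.resize(p[120:340,240:400],(400,550),interpolation=3),cv2.resize(t[120:230,330:410],(400,550),interpolation=3)])[:,:,::-1])"
```

```text
t 44.15 pos [ 0.3736 -0.2724  0.2928] rot [ 3.136 -0.004  0.207] F [-0.2  0.4  0.1] w 0.043 ff 0.0
side 104
 local mean [-0.0648  0.0025  0.1474] min [-0.0725 -0.0051  0.1158] max [-0.0563  0.0094  0.172 ]
top 52
 local mean [-0.0651 -0.0009  0.1511] min [-0.0739 -0.0479  0.1064] max [-0.0458  0.0484  0.1763]
side 66
 local mean [0.0037 0.0055 0.2369] min [-0.0047 -0.0108  0.2221] max [0.0127 0.0134 0.2483]
top 61
 local mean [0.0014 0.0013 0.2414] min [-0.0088 -0.0092  0.2261] max [0.0146 0.0102 0.247 ]
side 38
 local mean [-0.0457 -0.1286  0.1261] min [-0.0525 -0.1506  0.1195] max [-0.0377 -0.1104  0.1302]
```

View pics/c12.png

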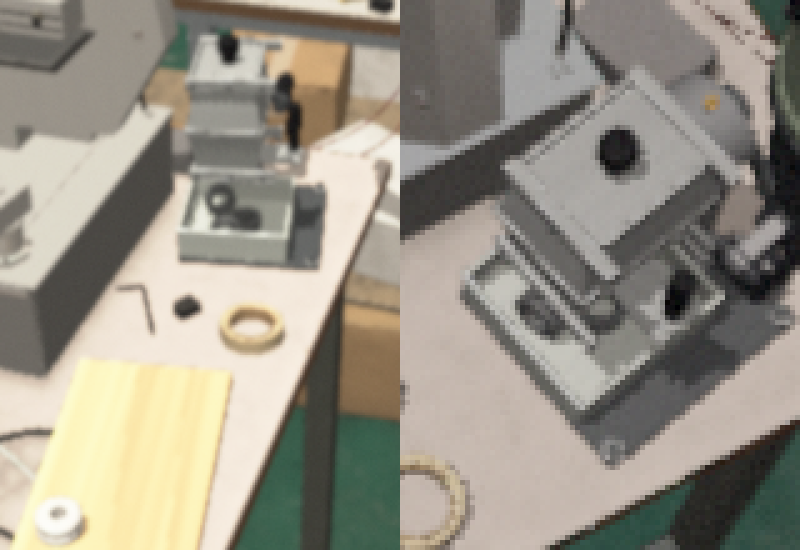

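The final view shows the cover and gate shut, the drum upright, the rings in the tray, and the roller, clip, tape and hex key in place. Handing in.

```bash
python3 -c "
from workcell import bot
print(bot.job_done())"
```

```text
the job is handed in; nothing more can be done
None
```

I've handed the job in: all three rings were tumbled upside down and back and are in the catch tray, the gate and cover are shut, the drum is upright, and the roller, clip, tape and hex key were left where they lay.

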